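# Sanitise the belt buckles at the dry cleaner's counter

### The arm

A 7-joint arm with a two-finger parallel gripper is mounted at the origin on the work surface. World frame = base frame: x ahead of the robot, y to its left, z up, the work surface at z = 0. Lengths are in m, angles in rad, forces in N, time in s.
With the tool pointing down it reaches from about 0.375 to 0.925 m from the base axis. Payload 3.1 kg.
Tool frame: the origin (TCP) lies midway between the tips of the shut fingers; the grasp point (between the pads) lies 19 mm behind it (env.grip_point_offset is the distance from the TCP to the grasp point, in m); z points along the fingers, y is the direction in which the jaws open and shut (so a half turn about z gives the same grasp; the last joint's range is limited). The gripper opens to 85 mm and grips with 20 to 120 N. Pads are 22 mm wide; open, the fingers measure 114 mm over their backs; the gripper's body (76 mm by 85 mm) begins 54 mm behind the grasp point. The pads swing forward as they close: fully open they stand 13 mm farther back than shut.
Start: joints at [-1.312, 0.383, 0.044, 1.598, -0.018, 1.161, -0.05], TCP at [0.227, 0.609, 0.231] pointing down, gripper open.
Joint ranges: [-2.61, 2.61], [-0.41, 2.15], [-1.48, 1.57], [0, 2.5], [-1.57, 4.71], [0.05, 1.97], [-2.85, 2.85]. Speed limits (rad/s): [2.79, 2.79, 3.14, 3.14, 3.14, 3.14, 3.14].

### API

Orientations are given as a unit quaternion [w, x, y, z].
In Python, from station import env gives the robot as it stands.
- The arm moves only by the tool play_rows, never from a script. Its argument "series" is a list that holds one entry, the list of rows, each a list of 5 numbers: the opening, from -1 (shut) to 1 (fully open), then the shift along the tool's x, y, z in units of 0.3 m (1.0 is 0.3 m), then the turn about the tool's z in units of 90 degrees (1.0 is 90 degrees). A call has 1 to 20 rows; each row shifts and turns the commanded pose from where the row before left it, along the tool's axes as they then stand; what a row does not reach is not made up. A row lasts 1/8 s, in which the tool goes at most 62.5 mm and 10.7 degrees, less where a joint would pass 70% of its speed; a pose out of reach is approached as far as the arm can. A call with a number of a shift or a turn outside -1 to 1 is refused whole. A call with a gripper value outside its range is refused whole. The fingers move at their own pace and stop on an object; "force" is the grip in N (left out, the last holds). Time passes only in rows, so rows that do not move let the fingers close. It gives the time, the measured TCP pose, the force and the opening at its end, in the units of the state.
- env.observe(): the state, without advancing time (a new reading comes with each control period).
- env.snapshot(name): name is "side" or "top" or "wrist"; returns the picture (384x512x3 uint8, red, green, blue); there is no depth.
- env.get_calibration(name): a dict with "fx", "fy", "cx", "cy" (pixels), "world_to_cam" (4x4, takes a point from world to camera coordinates); the wrist camera has in their place "hand_eye" (4x4, takes a point from camera to tool coordinates, whose origin is the TCP and whose axes are the flange's). Camera axes: x right, y up, looking along -z (the intrinsics and any distortion apply to the point x, -y, -z); pixel columns grow to the right and rows downward; lengths in m; the calibration is good to about 2 mm. A picture is of the moment at which its call begins: read the wrist's pose just before it. get_calibration takes no time and is no camera call.
- env.hand_in(): hands the job in, once; it reports no verdict.
Trained networks look in the newest picture that a camera, given by its name, has taken for a name from the list of things; names that differ only in an ending like _2 or _b are one class to them, and where a whole thing is asked for, a point or a joint stands for the part that bears it (a point fixed in the world has none). Each returns a list of dicts, best first, with "p" (0 to 1); they miss things now and then, are a little off and sometimes report something else, mostly with a low value. They report only what shows in the picture. A call takes as long as a camera call. They do not tell look-alikes from the thing itself.
- env.look_for(label, camera): "at" ([x, y, z] in m, in world coordinates, good to about 4 mm: the middle of the surface that is visible of it).
- env.tip_of(label, camera): "at" ([x, y, z] in m, in world coordinates, good to about 4 mm: a listed point, or the origin of a listed thing).
The state is a dict: "clock": time; "joints": joint angles; "qd": joint speeds; "effort": joint torques, N m; "position": TCP position; "ee_rot": TCP orientation; "wrist_force": force on the tool from outside, world axes, zero at the start; "wrist_torque": the same for the moment, N m; "opening": finger opening in m.
Only numpy, scipy, OpenCV 4.12 (cv2) and the standard library are available. Lean on these libraries where they do the work, as an engineer would, in place of code of your own. Each camera call takes 0.05 s, during which the arm holds its last target.

### The job

Put every belt buckle from the sorting tray into the drawer of the UV cabinet, all lying flat on the drawer's floor with none on top of another, and leave the round coat button in the tray. Shut the drawer fully, set the timer knob to 20 minutes, and only then press the start button right down for a moment: the lamp must never be started while the drawer is open. Leave the other things on the counter where they are.

Things in the scene. Friction and masses are not known exactly. Their poses are not given: they have to be found in the camera images.
- steriliser: UV sanitising cabinet, white metal box fixed to the counter, 242 mm deep (its x), 310 wide (its y), 125 high. Origin: centre of the underside; own -x is the front (drawer, towards the robot). On top, a grey metal control strip (own x -99 to -1 mm) has the timer knob (own x -56, y +70) and the start button (own x -56, y -30); behind it a lamp hood stands 26 mm above the top (own x +12 to +117).
- drawer (a joint): how far the cabinet's one drawer is pulled out, m: 0 fully shut, 0.150 fully open; it slides along the cabinet's -x, stays where it is left and moves with about 2 N. It starts shut or up to 25 mm ajar.
- drawer_handle (a point): middle of the drawer's level steel bar handle: bar 11 mm thick, 120 long along the cabinet's y, its axis 35 mm in front of the drawer's front panel, 40 mm below the cabinet's top and 27 mm below the panel's top edge; two posts join it to the panel 51 mm either side of the middle. The panel is 306 mm wide, 66 high. Axes as the cabinet's.
- drawer_floor (a point): centre of the drawer's steel inner floor, moving with the drawer, 56 mm above the counter; axes as the cabinet's. The floor is 208 mm (its x) by 276 mm (its y); side and back walls rise 31 mm above it and are 5 mm thick; the front panel's top edge is 56 mm above it. With the drawer fully open, own x from -104 to about +34 mm lies clear of the cabinet.
- timer (a joint): angle of the timer knob, rad: 0 at the zero mark, growing clockwise seen from above, stop at 4.712 (30 minutes). The scale is even, 9 degrees (0.157 rad) a minute: 20 minutes is 3.142 rad. It stays where it is left (friction 0.03 N m) and starts between 0.6 and 14 minutes.
- timer_grip (a point): on the timer knob's vertical axis at the height to grip, 28 mm above the cabinet's top. The knob is a black disc 52 mm across, 7 mm high, with a bar grip 46 mm long and 12 mm thick; the bar's top is 8 mm above this point, its foot 19 mm below. This point turns with the knob: its x axis runs along the bar towards the pointer end, marked with a white line.
- mark_20 (a point): the printed 20-minute mark of the timer, 36 mm from the knob's axis. The scale has a short tick a minute and seven long ones, 0 to 30 by fives. With the cabinet's back as up, zero lies at half past seven on a clock face (cabinet's -x, +y diagonal), 15 at twelve (+x), and 20, the fifth long tick, at half past one (+x, -y diagonal).
- start (a joint): travel of the spring start button, m: 0 up, 0.006 fully down; pressed when beyond 0.004 for a tenth of a second; takes about 4 to 5 N straight down and springs back.
- start_top (a point): centre of the top face of the start button: white, round, 24 mm across, in a black housing 40 mm across; the face is 22 mm above the cabinet's top, the housing 12 mm.
- tray: shallow grey sorting tray fixed to the counter, 192 mm (its x) by 220 mm (its y), 12 mm high, floor 4 mm thick, so the ribs stand 8 mm above the floor; 2 (along x) by 3 (along y) compartments of 90 by 68 mm, ribs 4 mm thick, centres at own x -47, +47 mm and y -72, 0, +72 mm. Origin: centre of its underside, z up.
- buckle1: a solid steel ratchet belt buckle, a plain rounded block 44 mm (its x) by 34 mm (its y) by 16 mm high, 70 g, lying flat in one compartment of the tray, its long side roughly along the tray's y; origin at the centre of the block. Absent in some runs.
- buckle2: a solid steel ratchet belt buckle, a plain rounded block 44 mm (its x) by 34 mm (its y) by 16 mm high, 70 g, lying flat in one compartment of the tray, its long side roughly along the tray's y; origin at the centre of the block. Absent in some runs.
- buckle3: a solid steel ratchet belt buckle, a plain rounded block 44 mm (its x) by 34 mm (its y) by 16 mm high, 70 g, lying flat in one compartment of the tray, its long side roughly along the tray's y; origin at the centre of the block. Absent in some runs.
- buckle4: a solid steel ratchet belt buckle, a plain rounded block 44 mm (its x) by 34 mm (its y) by 16 mm high, 70 g, lying flat in one compartment of the tray, its long side roughly along the tray's y; origin at the centre of the block. Absent in some runs.
- buckle5: a solid steel ratchet belt buckle, a plain rounded block 44 mm (its x) by 34 mm (its y) by 16 mm high, 70 g, lying flat in one compartment of the tray, its long side roughly along the tray's y; origin at the centre of the block. Absent in some runs.
- coat_button: a round domed steel coat button, 28 mm across, 7.5 mm high, lying in a compartment of the tray; not a buckle, it stays there. Origin: centre of its underside.
- thread_spool: bystander: grey thread spool standing on the counter, 34 mm across, 46 mm high.
- gel_pump: bystander: clear pump bottle, 60 mm across, 163 mm high.
- stapler: bystander: black stapler, 150 mm long, about 50 mm high.
- tape_measure: bystander: yellow tape-measure case, 62 by 34 mm, 58 mm high.
Things that resemble listed ones, but are neither listed nor needed, are in the scene too. Leave any red look-alike of the buckle2 alone. Leave any brown look-alike of the buckle3 alone.

How it is judged:
On the way, in this order (a step that is already met when the one before it is completed fails the run):
1. every buckle lies flat in the open drawer (x of buckle1 in the frame of drawer_floor between -0.1 and 0.1 m and y of buckle1 in the frame of drawer_floor between -0.135 and 0.135 m and z of buckle1 in the frame of drawer_floor between 0 and 0.012 m and x of buckle2 in the frame of drawer_floor between -0.1 and 0.1 m and y of buckle2 in the frame of drawer_floor between -0.135 and 0.135 m and z of buckle2 in the frame of drawer_floor between 0 and 0.012 m and x of buckle3 in the frame of drawer_floor between -0.1 and 0.1 m and y of buckle3 in the frame of drawer_floor between -0.135 and 0.135 m and z of buckle3 in the frame of drawer_floor between 0 and 0.012 m and x of buckle4 in the frame of drawer_floor between -0.1 and 0.1 m and y of buckle4 in the frame of drawer_floor between -0.135 and 0.135 m and z of buckle4 in the frame of drawer_floor between 0 and 0.012 m and x of buckle5 in the frame of drawer_floor between -0.1 and 0.1 m and y of buckle5 in the frame of drawer_floor between -0.135 and 0.135 m and z of buckle5 in the frame of drawer_floor between 0 and 0.012 m and value of joint drawer above 0.05 m), for 0.2 s.
2. the drawer is fully shut with the buckles in it (x of buckle1 in the frame of drawer_floor between -0.1 and 0.1 m and y of buckle1 in the frame of drawer_floor between -0.135 and 0.135 m and z of buckle1 in the frame of drawer_floor between 0 and 0.012 m and x of buckle2 in the frame of drawer_floor between -0.1 and 0.1 m and y of buckle2 in the frame of drawer_floor between -0.135 and 0.135 m and z of buckle2 in the frame of drawer_floor between 0 and 0.012 m and x of buckle3 in the frame of drawer_floor between -0.1 and 0.1 m and y of buckle3 in the frame of drawer_floor between -0.135 and 0.135 m and z of buckle3 in the frame of drawer_floor between 0 and 0.012 m and x of buckle4 in the frame of drawer_floor between -0.1 and 0.1 m and y of buckle4 in the frame of drawer_floor between -0.135 and 0.135 m and z of buckle4 in the frame of drawer_floor between 0 and 0.012 m and x of buckle5 in the frame of drawer_floor between -0.1 and 0.1 m and y of buckle5 in the frame of drawer_floor between -0.135 and 0.135 m and z of buckle5 in the frame of drawer_floor between 0 and 0.012 m and value of joint drawer below 0.005 m), for 0.2 s.
3. the start button is pressed with the drawer shut on the buckles and the timer at 20 minutes (all of step 2 and value of joint timer between 2.9845 and 3.2987 rad and value of joint start above 0.004 m), for 0.1 s.
At the end, for the whole second after the job is handed in: Every buckle lies flat on the drawer's floor (its centre less than 12 mm above the floor, so none on another) and at rest, the drawer is shut to within 5 mm, the timer stands within one minute (0.157 rad) of 20 minutes, and the start button has been pressed in that state and is up again (all of step 2 and value of joint timer between 2.9845 and 3.2987 rad and value of joint start below 0.001 m and linear speed of each of buckle1, buckle2, buckle3, buckle4, buckle5 below 0.02 m/s); the robot touches nothing.
It fails at once if the start button is pressed while the drawer is open (value of joint start above 0.004 m and value of joint drawer above 0.01 m).
It fails at once if the coat button is taken out of its place in the tray (moved over 40 mm) (distance of coat_button from where it was at the start of the episode above 0.04 m).
It fails at once if another thing on the counter is shoved over 40 mm (distance of any of thread_spool, gel_pump, stapler, tape_measure from where it was at the start of the episode above 0.04 m).
It fails at once if another thing on the counter is knocked over (angle between any of thread_spool, gel_pump, stapler, tape_measure's own z axis and vertical above 0.6 rad).
Of buckle1, buckle2, buckle3, buckle4, buckle5 only 3 to 5 are there at a start; the rules pass over those that are not, and their reading is None.
At some moment in a run one of buckle1, buckle2, buckle3, buckle4, buckle5 may be knocked a few centimetres aside while the robot is not near it.
Once in a run the grip may slacken for a moment while it holds something.
It also fails if it takes over 210 s, if anything falls off the work surface, if the arm or the gripper's body presses on something with over 40 N, if the wrist force passes 120 N, or if a joint passes its speed limit or range.

## Working session

There is one attempt and no reset: what is moved stays moved. The work goes in short steps, Python scripts to look and compute and a tool call to move; the robot and the scene stay as the last step left them, time stands still between calls to the robot, and variables do not carry over. Pictures are saved under pics/ and viewed, and the job is handed in when it is done.

Besides the shell and the picture viewer there is one more tool, called after ">>>" in YAML: its name, and indented under it one key for each argument. play_rows: Moves the arm, as the interface text tells. Shifts and turns lie within -1 to 1; 1 stands for 0.3 m of shift or 90 degrees of turn. Its arguments: {"type":"object","properties":{"series":{"type":"array"},"force":{"type":"number"}},"required":["series"]}

```bash
ls; mkdir -p pics; python3 - <<'E'
from station import env
import cv2
print(env.observe())
for n in ["side","top","wrist"]:
    im=env.snapshot(n); cv2.imwrite(f"pics/{n}0.png",im[:,:,::-1])
    print(n,env.get_calibration(n))
E
```

```text
pics
{'clock': 0.0, 'joints': array([-1.31179488,  0.38385958,  0.04387891,  1.59961096, -0.01788332,
        1.1612237 , -0.04991029]), 'qd': array([-5.58118541e-04, -3.73088642e-04,  1.51192720e-03, -1.15177949e-03,
       -8.84537257e-04,  2.42269547e-04, -2.35520967e-05]), 'effort': array([ 1.79002732e-04, -4.33463144e+01,  1.02484591e+00, -2.49509883e+01,
        1.05714091e-02,  1.12763341e-02, -1.58119389e-05]), 'position': array([0.22673094, 0.60813949, 0.2298549 ]), 'ee_rot': array([-1.51930033e-04,  1.77439104e-01,  9.84130850e-01, -1.34576605e-03]), 'wrist_force': array([-0.05365922,  0.26719376, -0.06882728]), 'wrist_torque': array([-0.00183976,  0.01351455, -0.0312705 ]), 'opening': 0.08542343991368527}
side {'fx': 452.2365102394202, 'fy': 452.2365102394202, 'cx': 262.5992223055111, 'cy': 195.44973420887203, 'world_to_cam': array([[-0.90192988, -0.43159858,  0.01565749,  0.527839  ],
       [ 0.29729495, -0.59415607,  0.74739165, -0.23421574],
       [-0.31327018,  0.67874976,  0.66419919, -1.17295677],
       [ 0.        ,  0.        ,  0.        ,  1.        ]])}
top {'fx': 454.77530929873353, 'fy': 454.77530929873353, 'cx': 256.0589738847658, 'cy': 184.67172816356302, 'world_to_cam': array([[ 0.0112426 , -0.99987766,  0.01087533, -0.01796368],
       [ 0.99497173,  0.0122686 ,  0.09940191, -0.60280075],
       [-0.09952317,  0.00970311,  0.99498793, -1.55424386],
       [ 0.        ,  0.        ,  0.        ,  1.        ]])}
wrist {'fx': 303.7701005949957, 'fy': 303.7701005949957, 'cx': 260.45444809520313, 'cy': 196.68798673797554, 'hand_eye': array([[-7.83936523e-04,  9.60657263e-01,  2.77735500e-01,
         6.97164991e-02],
       [ 9.99999386e-01,  5.35608365e-04,  9.69987547e-04,
        -6.52547326e-04],
       [ 7.83068125e-04,  2.77736090e-01, -9.60657093e-01,
        -1.42493495e-01],
       [ 0.00000000e+00,  0.00000000e+00,  0.00000000e+00,
         1.00000000e+00]])}
```

View pics/top0.png

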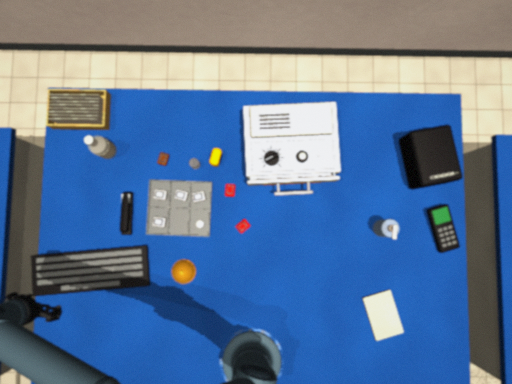

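View pics/side0.png

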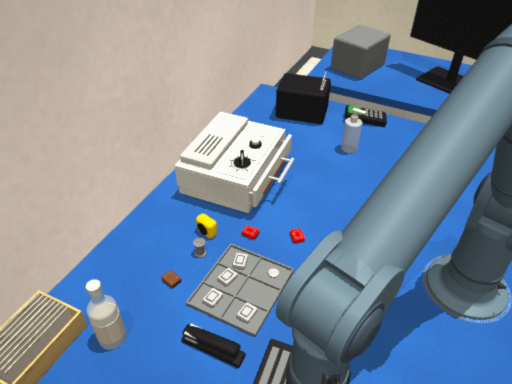

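View pics/wrist0.png

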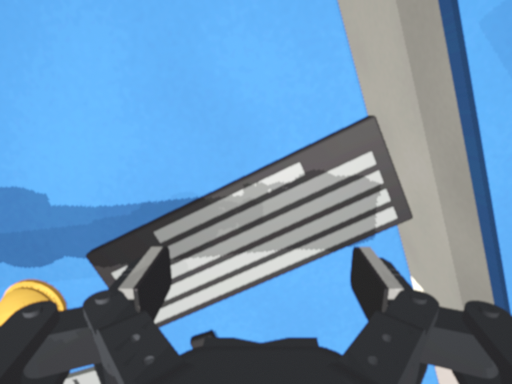

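```bash
cat > h.py <<'E'
import numpy as np, cv2
from station import env
from scipy.spatial.transform import Rotation as R
def tool():
    s=env.observe(); q=s['ee_rot']; T=np.eye(4); T[:3,:3]=R.from_quat([q[1],q[2],q[3],q[0]]).as_matrix(); T[:3,3]=s['position']; return T,s
def c2w(cam):
    c=env.get_calibration(cam)
    if cam=='wrist': return c,tool()[0]@c['hand_eye']
    return c,np.linalg.inv(c['world_to_cam'])
def px2w(cam,u,v,z,cw=None):
    c,M=cw or c2w(cam)
    d=M[:3,:3]@np.array([(u-c['cx'])/c['fx'],-(v-c['cy'])/c['fy'],-1]); o=M[:3,3]
    return o+d*(z-o[2])/d[2]
def w2px(cam,p,cw=None):
    c,M=cw or c2w(cam)
    q=np.linalg.inv(M)@np.append(p,1); return c['cx']+c['fx']*q[0]/-q[2], c['cy']+c['fy']*q[1]/q[2]
def snap(cam,name,crop=None,s=1):
    T,_=tool(); im=env.snapshot(cam)
    o=im[:,:,::-1]
    if crop: x0,y0,x1,y1=crop; o=o[y0:y1,x0:x1]
    if s!=1: o=cv2.resize(o,None,fx=s,fy=s,interpolation=cv2.INTER_CUBIC)
    cv2.imwrite('pics/'+name+'.png',o); return im
E
python3 - <<'E'
from h import *
snap('top','top1',(140,90,350,250),3.8)
for l in ['steriliser','drawer_handle','timer_grip','start_top','tray','mark_20','drawer_floor','coat_button']:
    for r in env.tip_of(l,'top')[:2]: print('tip',l,{k:np.round(v,3) if k!='label' else v for k,v in r.items()})
for r in env.tip_of('buckle1','top'): print('buckle',np.round(r['at'],3),round(r['p'],2))
T,s=tool(); print(s['clock'],np.round(T,3))
E
```

```text
tip steriliser {'at': array([ 0.736, -0.124, -0.002]), 'p': np.float64(0.66)}
tip steriliser {'at': array([0.558, 0.189, 0.014]), 'p': np.float64(0.53)}
tip drawer_handle {'at': array([ 0.576, -0.131,  0.086]), 'p': np.float64(0.56)}
tip timer_grip {'at': array([ 0.68 , -0.054,  0.153]), 'p': np.float64(0.64)}
tip start_top {'at': array([ 0.69 , -0.152,  0.147]), 'p': np.float64(0.54)}
tip tray {'at': array([ 0.518,  0.262, -0.001]), 'p': np.float64(0.88)}
tip mark_20 {'at': array([ 0.71 , -0.078,  0.127]), 'p': np.float64(0.98)}
tip mark_20 {'at': array([ 0.518,  0.263, -0.001]), 'p': np.float64(0.7)}
tip coat_button {'at': array([0.463, 0.188, 0.003]), 'p': np.float64(0.63)}
tip coat_button {'at': array([0.562, 0.331, 0.01 ]), 'p': np.float64(0.47)}
buckle [0.567 0.332 0.012] 0.65
buckle [0.568 0.258 0.012] 0.65
buckle [0.588 0.084 0.005] 0.63
buckle [0.691 0.323 0.008] 0.59
buckle [0.563 0.19  0.013] 0.53
buckle [0.46  0.03  0.009] 0.43
buckle [0.697 0.138 0.003] 0.41
0.65 [[-0.937  0.349  0.     0.227]
 [ 0.349  0.937  0.     0.609]
 [ 0.     0.    -1.     0.231]
 [ 0.     0.     0.     1.   ]]
```

View pics/top1.png

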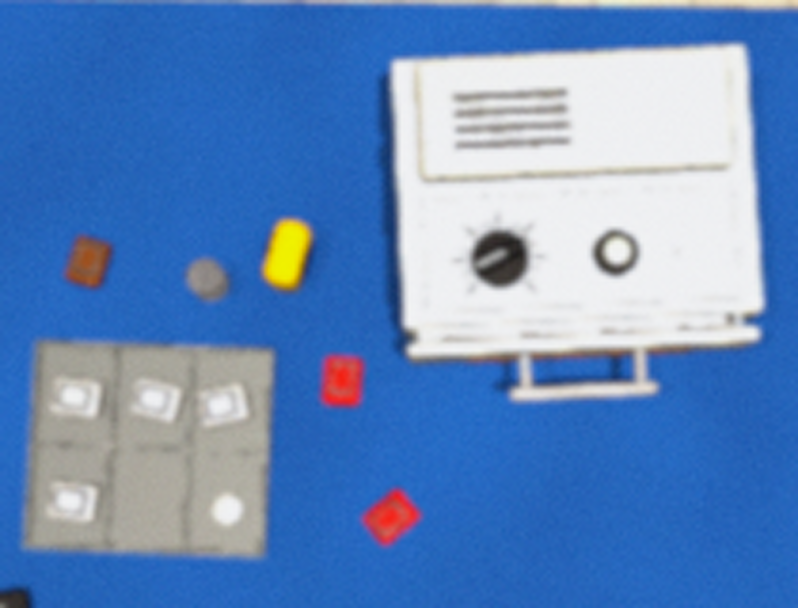

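```bash
cat >> h.py <<'E'
def z2(u,v): return 140+u/3.8, 90+v/3.8
E
python3 - <<'E'
from h import *
for n,(u,v),z in [('bl',(391,62),.125),('br',(745,45),.125),('fr',(762,305),.125),('fl',(403,325),.125),('hl',(512,393),.085),('hr',(656,386),.085),('knob',(499,257),.132),('but',(617,251),.147),
 ('tTL',(36,342),.012),('tTR',(274,350),.012),('tBL',(24,546),.012),('tBR',(265,555),.012),('b1',(76,397),.02),('b2',(156,400),.02),('b3',(224,405),.02),('b4',(72,500),.02),('coat',(227,510),.01)]:
    print(n,np.round(px2w('top',*z2(u,v),z),3))
E
```

```text
bl [0.855 0.037 0.125]
br [ 0.875 -0.274  0.125]
fr [ 0.645 -0.287  0.125]
fl [0.623 0.023 0.125]
hl [ 0.569 -0.073  0.085]
hr [ 0.576 -0.201  0.085]
knob [ 0.683 -0.059  0.132]
but [ 0.687 -0.159  0.147]
tTL [0.617 0.364 0.012]
tTR [0.612 0.144 0.012]
tBL [0.429 0.369 0.012]
tBR [0.423 0.148 0.012]
b1 [0.565 0.324 0.02 ]
b2 [0.564 0.251 0.02 ]
b3 [0.56  0.188 0.02 ]
b4 [0.471 0.325 0.02 ]
coat [0.464 0.184 0.01 ]
```

```bash
cat >> h.py <<'E'
def plan(target,ang=None,rowmax=0.15,tturn=0.1):
    """target world xyz of TCP; ang: world angle deg of tool x. prints turn rows then shift in tool units"""
    T,s=tool(); cur=np.degrees(np.arctan2(T[1,0],T[0,0])); a=cur
    if ang is not None:
        d=(ang-cur+180)%360-180; n=int(np.ceil(abs(d)/90/tturn)); print('cur ang %.2f turn units %.4f = %d x %.4f'%(cur,-d/90,n,-d/90/max(n,1))); a=ang
    a=np.radians(a); X=np.array([np.cos(a),np.sin(a),0]); Y=np.array([np.sin(a),-np.cos(a),0])
    dl=np.array(target)-T[:3,3]; sh=np.array([dl@X,dl@Y,-dl[2]])/0.3
    n=int(np.ceil(np.linalg.norm(sh)/rowmax)); print('pos',np.round(T[:3,3],4),'clock %.2f'%s['clock'],'shift units',np.round(sh,4),'n',n,'each',np.round(sh/max(n,1),4))
E
python3 - <<'E'
from h import *
plan((0.50,0.262,0.25),93.4)
plan((0.55,-0.131,0.25),93.4)
E
```

```text
cur ang 159.56 turn units 0.7351 = 8 x 0.0919
pos [0.227  0.6091 0.2313] clock 0.65 shift units [-1.2089  0.8397 -0.0622] n 10 each [-0.1209  0.084  -0.0062]
cur ang 159.56 turn units 0.7351 = 8 x 0.0919
pos [0.227  0.6091 0.2313] clock 0.65 shift units [-2.5265  0.9283 -0.0622] n 18 each [-0.1404  0.0516 -0.0035]
```

>>> play_rows:
  series:
    - [[1,0,0,-0.01,0.0919],[1,0,0,-0.01,0.0919],[1,0,0,-0.01,0.0919],[1,0,0,-0.01,0.0919],[1,0,0,-0.01,0.0919],[1,0,0,-0.01,0.0919],[1,0,0,0,0.0919],[1,0,0,0,0.0919],[1,-0.121,0.084,0,0],[1,-0.121,0.084,0,0],[1,-0.121,0.084,0,0],[1,-0.121,0.084,0,0],[1,-0.121,0.084,0,0],[1,-0.121,0.084,0,0],[1,-0.121,0.084,0,0],[1,-0.121,0.084,0,0],[1,-0.121,0.084,0,0],[1,-0.121,0.084,0,0]]
  force: 30

```text
clock: 2.9
position: [0.5008, 0.2606, 0.2496]
ee_rot: [-0.0, 0.686, 0.728, 0.0]
wrist_force: [-0.1, 0.2, -0.3]
opening: 0.0853
```

```bash
python3 - <<'E'
from h import *
im=snap('wrist','w1',None,1.5)
cw=c2w('wrist')
for r in env.tip_of('buckle1','wrist'): print('buckle',np.round(r['at'],3),round(r['p'],2),np.round(w2px('wrist',r['at'],cw)))
for r in env.tip_of('tray','wrist')[:1]: print('tray',np.round(r['at'],3),round(r['p'],2))
print(tool()[1]['joints'])
plan((0.55,-0.131,0.25))
E
```

```text
buckle [0.56  0.19  0.014] 0.94 [299. 214.]
buckle [0.46  0.04  0.009] 0.92 [222. 306.]
buckle [0.469 0.328 0.013] 0.71 [232. 101.]
buckle [0.564 0.251 0.015] 0.7 [306. 169.]
buckle [0.561 0.327 0.01 ] 0.61 [308. 106.]
buckle [0.581 0.084 0.005] 0.56 [306. 281.]
buckle [0.693 0.323 0.011] 0.56 [417. 115.]
tray [0.519 0.257 0.   ] 0.8
[-0.9664598   0.2154609   0.47945198  1.80677957 -0.10725726  1.14435102
 -0.4000547 ]
pos [0.5022 0.258  0.2497] clock 3.05 shift units [-1.3032e+00  9.1700e-02 -9.0000e-04] n 9 each [-1.448e-01  1.020e-02 -1.000e-04]
```

View pics/w1.png

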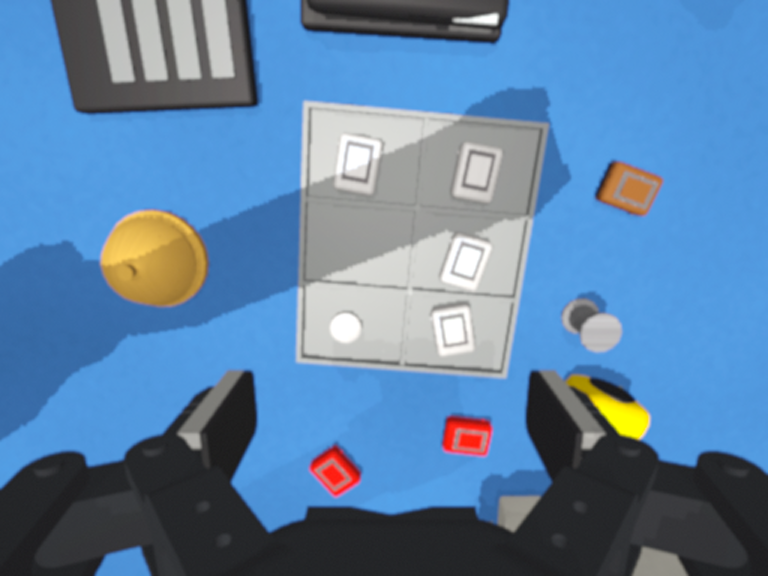

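>>> play_rows:
  series:
    - [[-0.3,-0.145,0.005,0,0],[-0.3,-0.145,0.005,0,0],[-0.3,-0.145,0.005,0,0],[-0.3,-0.145,0.005,0,0],[-0.3,-0.145,0.005,0,0],[-0.3,-0.145,0.005,0,0],[-0.3,-0.145,0.005,0,0],[-0.3,-0.145,0.005,0,0],[-0.3,-0.1,0.0,0,0],[-0.3,0,0,0,0]]

```text
clock: 4.3
position: [0.5342, -0.1169, 0.2496]
ee_rot: [0.0, 0.687, 0.726, -0.0]
wrist_force: [-0.0, -0.0, 0.3]
opening: 0.0299
```

```bash
python3 - <<'E'
from h import *
im=snap('wrist','w2',None,1.5)
for l in ['steriliser','drawer_handle','timer_grip','start_top','mark_20','drawer_floor']:
    for r in env.tip_of(l,'wrist')[:2]: print(l,np.round(r['at'],3),round(r['p'],2))
T,s=tool();print(np.round(T,3),s['opening'],s['joints'])
E
```

```text
steriliser [ 0.742 -0.121  0.   ] 0.77
drawer_handle [ 0.574 -0.133  0.086] 0.67
timer_grip [ 0.687 -0.056  0.155] 0.68
start_top [ 0.689 -0.155  0.146] 0.87
mark_20 [ 0.707 -0.08   0.124] 0.6
[[-0.062  0.998 -0.     0.535]
 [ 0.998  0.062  0.001 -0.113]
 [ 0.001 -0.    -1.     0.249]
 [ 0.     0.     0.     1.   ]] 0.03008828484311995 [-0.51280002  0.20020316  0.73240174  1.85680795 -0.14756497  1.13950773
  0.33395952]
```

View pics/w2.png

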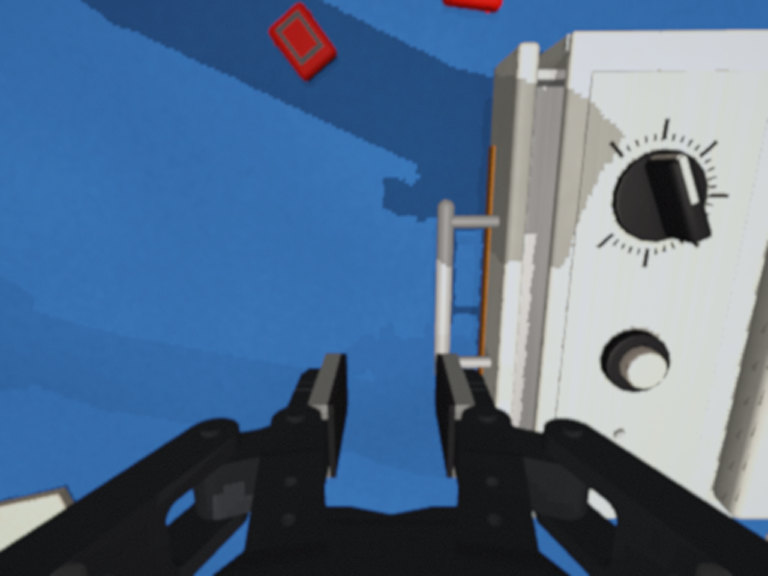

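```bash
python3 - <<'E'
from h import *
for n,u,v,z in [('bar1',445,215,.09),('bar2',442,345,.09),('p1',475,221,.088),('p2',475,362,.088),('panTop1',520,60,.112),('panTop2',505,390,.112),('cabfront1',568,60,.125),('cabfront2',540,400,.125),('but',645,365,.147)]:
    print(n,np.round(px2w('wrist',u/1.5,v/1.5,z),4))
plan((0.574,-0.133,0.15),93.6)
E
```

```text
bar1 [ 0.5682 -0.0741  0.09  ]
bar2 [ 0.5747 -0.1655  0.09  ]
p1 [ 0.5886 -0.077   0.088 ]
p2 [ 0.6001 -0.178   0.088 ]
panTop1 [0.599  0.0157 0.112 ]
panTop2 [ 0.6173 -0.1868  0.112 ]
cabfront1 [0.6212 0.0145 0.125 ]
cabfront2 [ 0.637  -0.1859  0.125 ]
but [ 0.6861 -0.1477  0.147 ]
cur ang 93.57 turn units -0.0004 = 1 x -0.0004
pos [ 0.5346 -0.1131  0.2491] clock 4.65 shift units [-0.0744  0.1269  0.3305] n 3 each [-0.0248  0.0423  0.1102]
```

>>> play_rows:
  series:
    - [[-0.38,-0.029,0.0617,0.05,0],[-0.38,-0.029,0.0617,0.05,0],[-0.38,0,0,0.1,0],[-0.38,0,0,0.1,0],[-0.38,0,0,0.1,0],[-0.38,0,0,0,0]]

```text
clock: 5.4
position: [0.5701, -0.1286, 0.1266]
ee_rot: [-0.003, 0.685, 0.728, -0.002]
wrist_force: [0.5, 0.5, 0.4]
opening: 0.0263
```

```bash
python3 - <<'E'
from h import *
im=snap('wrist','w3',None,1.5)
T,s=tool();print(np.round(T,3),s['opening'],s['clock'])
E
```

```text
[[-0.06   0.998 -0.002  0.572]
 [ 0.998  0.06   0.    -0.129]
 [ 0.    -0.002 -1.     0.129]
 [ 0.     0.     0.     1.   ]] 0.026334886891655602 5.45
```

View pics/w3.png

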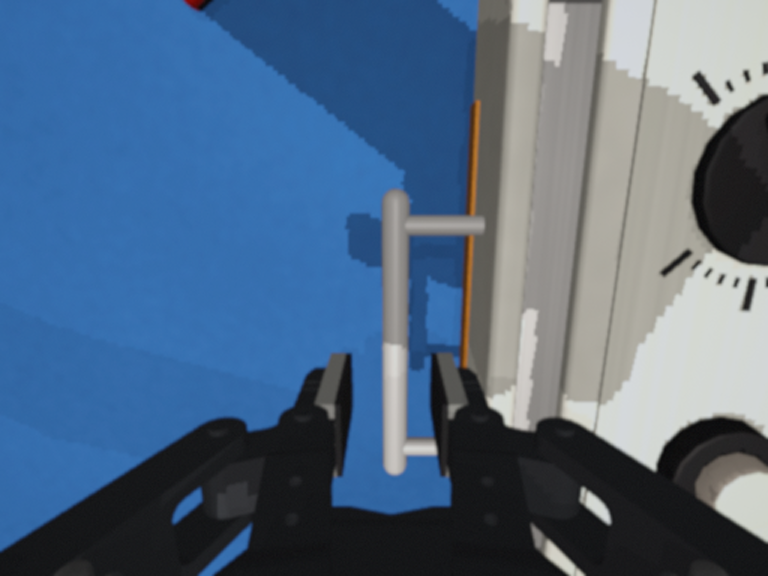

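>>> play_rows:
  series:
    - [[-0.38,0,0.003,0.07,0],[-0.38,0,0,0.07,0],[-0.38,0,0,0.06,0],[-0.38,0,0,0,0],[-1,0,0,0,0],[-1,0,0,0,0],[-1,0,0,0,0]]
  force: 30

```text
clock: 6.32
position: [0.5732, -0.1302, 0.0689]
ee_rot: [0.0, 0.686, 0.728, -0.0]
wrist_force: [0.4, 1.1, -0.5]
opening: 0.0098
```

>>> play_rows:
  series:
    - [[-1,0,-0.03,0,0],[-1,0,-0.05,0,0],[-1,0,-0.05,0,0],[-1,0,-0.05,0,0],[-1,0,-0.05,0,0],[-1,0,-0.05,0,0],[-1,0,-0.05,0,0],[-1,0,-0.05,0,0],[-1,0,-0.03,0,0],[-1,0,0,0,0]]

```text
clock: 7.58
position: [0.4483, -0.1377, 0.0689]
ee_rot: [-0.001, 0.686, 0.727, -0.001]
wrist_force: [-1.2, -3.3, -5.9]
opening: 0.0094
```

>>> play_rows:
  series:
    - [[-1,0,-0.02,0,0],[-1,0,-0.02,0,0],[-1,0,0,0,0]]

```text
clock: 7.95
position: [0.4404, -0.1383, 0.0691]
ee_rot: [0.002, 0.686, 0.728, 0.001]
wrist_force: [6.0, -3.4, -17.9]
opening: 0.0097
```

>>> play_rows:
  series:
    - [[-0.38,0,0.01,0,0],[-0.38,0,0.01,0,0],[-0.38,0,0,-0.05,0],[-0.38,0,0,-0.1,0],[-0.38,0,0,-0.15,0],[-0.38,0.1,0.05,-0.15,0],[-0.38,0.1,0.05,-0.15,0],[-0.38,0,0,0,0],[-0.38,0,0,0,0]]

```text
clock: 9.07
position: [0.4706, -0.0765, 0.2497]
ee_rot: [0.0, 0.686, 0.728, 0.0]
wrist_force: [-0.6, 0.4, 0.1]
opening: 0.0265
```

```bash
python3 - <<'E'
from h import *
im=snap('wrist','w4',None,1.5)
T,s=tool();print(np.round(T,3),s['opening'],s['clock'],s['wrist_force'])
for l in ['steriliser','drawer_handle','drawer_floor']:
    for r in env.tip_of(l,'wrist')[:2]: print(l,np.round(r['at'],3),round(r['p'],2))
snap('top','top4',(140,90,350,250),3.8)
for l in ['steriliser','drawer_handle','drawer_floor']:
    for r in env.tip_of(l,'top')[:2]: print(l,np.round(r['at'],3),round(r['p'],2))
E
```

```text
[[-0.058  0.998 -0.001  0.47 ]
 [ 0.998  0.058  0.    -0.077]
 [ 0.    -0.001 -1.     0.249]
 [ 0.     0.     0.     1.   ]] 0.026166686051032197 9.125 [ 0.59281985 -0.48711865  0.42276295]
steriliser [ 0.738 -0.122 -0.   ] 0.94
drawer_handle [ 0.445 -0.142  0.084] 0.56
drawer_handle [ 0.69  -0.154  0.146] 0.33
drawer_floor [ 0.603 -0.13   0.057] 0.75
steriliser [ 0.743 -0.123  0.001] 0.55
steriliser [0.461 0.189 0.004] 0.38
drawer_handle [0.566 0.258 0.013] 0.53
drawer_floor [ 0.602 -0.128  0.059] 0.66
drawer_floor [ 0.683 -0.055  0.154] 0.64
```

View pics/w4.png

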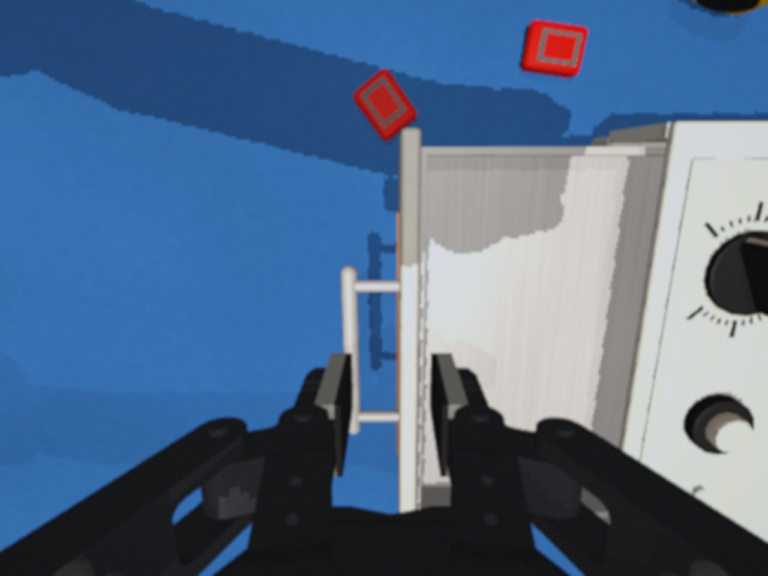

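View pics/top4.png

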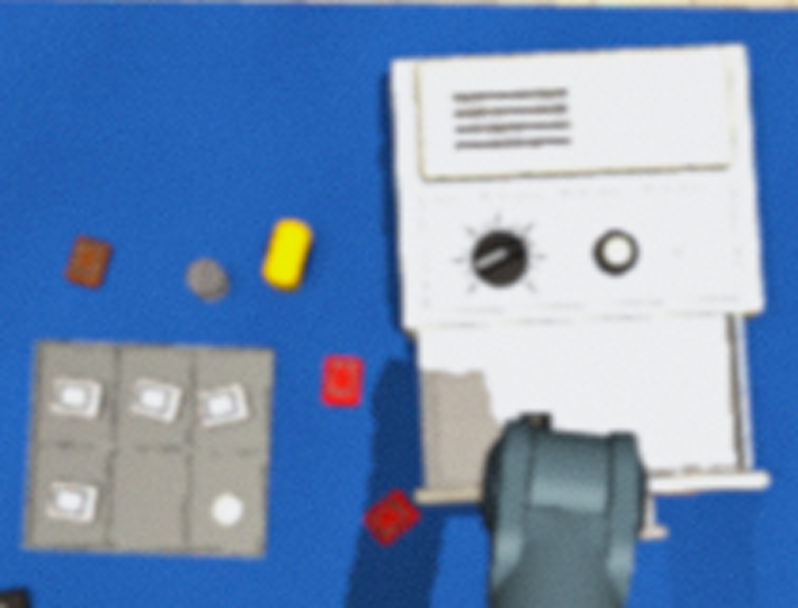

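```bash
python3 - <<'E'
from h import *
plan((0.515,0.235,0.21),91.0)
E
```

```text
cur ang 93.33 turn units 0.0259 = 1 x 0.0259
pos [ 0.4703 -0.0766  0.2486] clock 9.47 shift units [1.036  0.1671 0.1287] n 8 each [0.1295 0.0209 0.0161]
```

>>> play_rows:
  series:
    - [[0.12,0,0,0,0.026],[0.12,0.13,0.021,0,0],[0.12,0.13,0.021,0,0],[0.12,0.13,0.021,0,0],[0.12,0.13,0.021,0.026,0],[0.12,0.13,0.021,0.026,0],[0.12,0.13,0.021,0.026,0],[0.12,0.13,0.021,0.026,0],[0.12,0.126,0.021,0.026,0],[0.12,0,0,0,0],[0.12,0,0,0,0]]

```text
clock: 10.85
position: [0.5156, 0.2346, 0.2098]
ee_rot: [0.0, 0.701, 0.713, -0.001]
wrist_force: [-0.1, 0.2, 0.5]
opening: 0.0477
```

```bash
python3 - <<'E'
from h import *
im=snap('wrist','w5',None,1.5)
T,s=tool();print(np.round(T,3),s['opening'],s['clock'],s['wrist_force'])
cw=c2w('wrist')
for r in env.tip_of('buckle1','wrist'): print('buckle',np.round(r['at'],3),round(r['p'],2),np.round(np.array(w2px('wrist',r['at'],cw))*1.5))
np.savez('w5.npz',im=im,T=T)
E
```

```text
[[-0.016  1.    -0.     0.516]
 [ 1.     0.016 -0.001  0.234]
 [-0.001 -0.    -1.     0.21 ]
 [ 0.     0.     0.     1.   ]] 0.04816039880427279 10.9 [-0.39231164 -0.41142694  0.57734049]
buckle [0.563 0.326 0.012] 0.81 [460. 131.]
buckle [0.559 0.194 0.012] 0.8 [444. 309.]
buckle [0.565 0.251 0.012] 0.73 [456. 237.]
buckle [0.694 0.325 0.008] 0.72 [642. 136.]
buckle [0.457 0.043 0.007] 0.69 [320. 467.]
buckle [0.58  0.082 0.009] 0.6 [463. 432.]
```

View pics/w5.png

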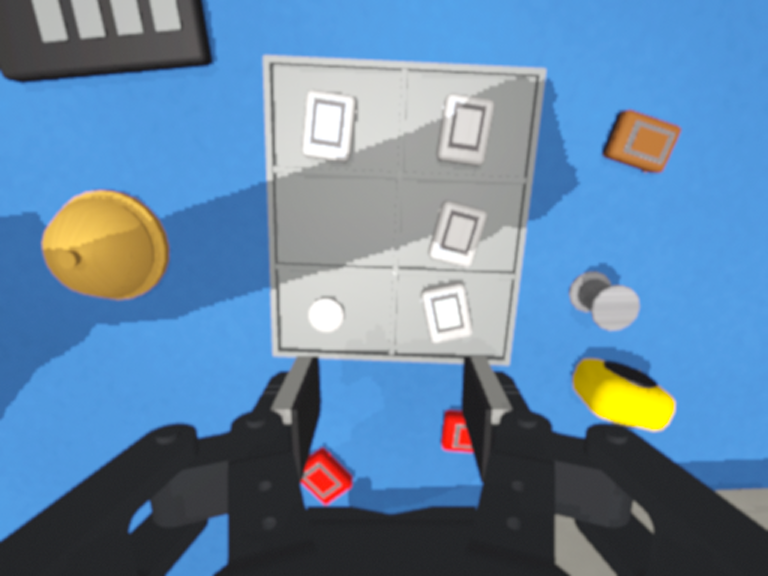

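```bash
python3 - <<'E'
from h import *
d=np.load('w5.npz'); o=d['im'][50:240,190:340,::-1]; cv2.imwrite('pics/w5c.png',cv2.resize(o,None,fx=3.1,fy=3.1,interpolation=cv2.INTER_CUBIC))
E
```

```text
(no output)
```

View pics/w5c.png

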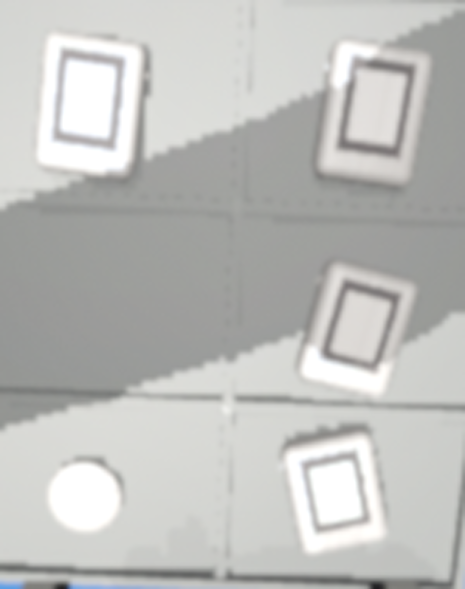

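```bash
python3 - <<'E'
from h import *
d=np.load('w5.npz'); c=env.get_calibration('wrist'); cw=(c,d['T']@c['hand_eye'])
B={'A(low,left)':[(64,51),(124,56),(116,148),(55,140)],'B':[(352,58),(413,64),(404,154),(340,147)],'C':[(342,282),(399,293),(380,365),(323,353)],'D':[(303,461),(357,452),(371,522),(315,532)]}
for k,P in B.items():
    W=np.array([px2w('wrist',190+u/3.1,50+v/3.1,.020,cw) for u,v in P])
    a=(W[0]+W[1]-W[2]-W[3])/2; b=(W[1]+W[2]-W[0]-W[3])/2
    print(k,np.round(W.mean(0),4),'long ang %.1f'%np.degrees(np.arctan2(a[1],a[0])),'short ang %.1f'%np.degrees(np.arctan2(b[1],b[0])),np.linalg.norm(a),np.linalg.norm(b))
W=px2w('wrist',190+85/3.1,50+495/3.1,.01,cw);print(W)
E
```

```text
A(low,left) [0.472  0.3288 0.02  ] long ang 83.0 short ang -4.9 0.028406399839093377 0.020077753790721374
B [0.5674 0.3281 0.02  ] long ang 86.5 short ang -4.7 0.028014801680157773 0.020946448979440833
C [0.5661 0.2559 0.02  ] long ang 78.3 short ang -10.4 0.025913554104405 0.02071803109445312
D [0.5607 0.1931 0.02  ] long ang 102.8 short ang 11.3 0.028238540206975343 0.020674049889341996
[0.46564973 0.18703718 0.01      ]
```

```bash
python3 - <<'E'
from h import *
plan((0.5605,0.193,0.006),102)
E
```

```text
cur ang 90.90 turn units -0.1233 = 2 x -0.0617
pos [0.516  0.2337 0.2103] clock 10.95 shift units [-0.1635  0.1171  0.6811] n 5 each [-0.0327  0.0234  0.1362]
```

>>> play_rows:
  series:
    - [[0.12,0,0,0,-0.0617],[0.12,0,0,0,-0.0617],[0.12,-0.082,0.0585,0.1,0],[0.12,-0.0815,0.0586,0.13,0],[0.12,0,0,0.15,0],[0.12,0,0,0.12,0],[0.12,0,0,0,0],[0.12,0,0,0,0]]

```text
clock: 11.95
position: [0.5616, 0.1946, 0.0619]
ee_rot: [0.001, 0.629, 0.778, 0.001]
wrist_force: [0.4, 0.4, 0.3]
opening: 0.0475
```

```bash
python3 - <<'E'
from h import *
plan((0.5605,0.193,0.006),102)
im=snap('wrist','w6',None,1.5)
E
```

```text
cur ang 102.09 turn units 0.0010 = 1 x 0.0010
pos [0.5616 0.1946 0.0619] clock 11.95 shift units [-0.0044 -0.0046  0.1863] n 2 each [-0.0022 -0.0023  0.0932]
```

View pics/w6.png

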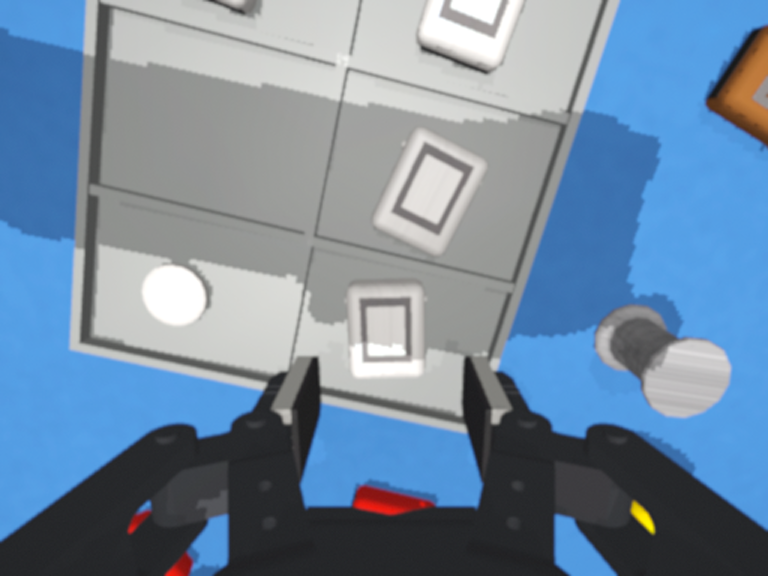

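```bash
python3 - <<'E'
from h import *
print(px2w('wrist',386/1.5,329/1.5,.02))
E
```

```text
[0.56035247 0.1953059  0.02      ]
```

>>> play_rows:
  series:
    - [[0.12,-0.006,-0.005,0.08,0],[0.12,-0.003,-0.003,0.08,0],[0.12,0,0,0.025,0],[0.12,0,0,0,0],[-1,0,0,0,0],[-1,0,0,0,0],[-1,0,0,0,0],[-1,0,0,0,0]]
  force: 40

```text
clock: 13.0
position: [0.5602, 0.1925, 0.0065]
ee_rot: [0.001, 0.628, 0.778, 0.002]
wrist_force: [-0.5, -0.2, 6.3]
opening: 0.0332
```

>>> play_rows:
  series:
    - [[-1,0,0,-0.1,0],[-1,0,0,-0.15,0],[-1,0,0,-0.15,0],[-1,0,0,-0.15,0.087],[-1,-0.1,0,-0.03,0],[-1,-0.14,0,0,0],[-1,-0.14,0,0,0],[-1,-0.14,0,0,0],[-1,-0.14,0,0,0],[-1,-0.14,0,0,0],[-1,-0.14,0,0,0],[-1,-0.14,0,0,0],[-1,-0.14,0,0,0],[-1,-0.14,0,0,0],[-1,0,0,0,0]]

```text
clock: 14.88
position: [0.5873, -0.2211, 0.1789]
ee_rot: [0.001, 0.683, 0.73, -0.002]
wrist_force: [-0.2, 0.0, -0.6]
opening: 0.033
```

```bash
python3 - <<'E'
from h import *
print(tool()[1]['opening'])
plan((0.5736,-0.2213,0.060),94.2)
im=snap('wrist','w7',None,1.5)
for r in env.tip_of('drawer_floor','wrist')[:1]: print(np.round(r['at'],3),r['p'])
for u,v,z in [(0,0,0)]: pass
E
```

```text
0.03298383390971638
cur ang 93.85 turn units -0.0039 = 1 x -0.0039
pos [ 0.5873 -0.2211  0.1789] clock 14.88 shift units [ 0.0025 -0.0455  0.3964] n 3 each [ 0.0008 -0.0152  0.1321]
[ 0.601 -0.129  0.058] 0.94
```

View pics/w7.png

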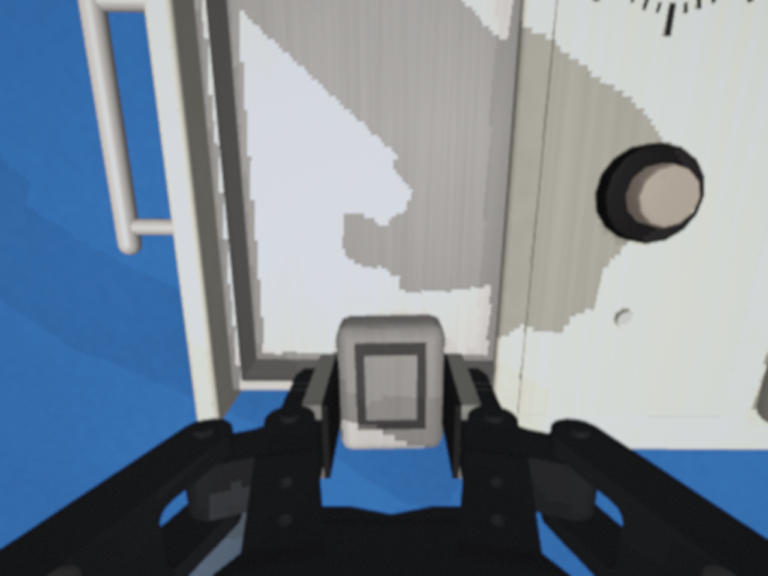

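```bash
python3 - <<'E'
from h import *
for u,v,z in [(258,357,.056),(490,360,.056),(243,385,.087),(493,387,.087),(245,150,.056),(505,50,.125),(500,400,.125)]: print(np.round(px2w('wrist',u/1.5,v/1.5,z),4))
E
```

```text
[ 0.5089 -0.2689  0.056 ]
[ 0.6549 -0.2601  0.056 ]
[ 0.5091 -0.2724  0.087 ]
[ 0.6505 -0.2631  0.087 ]
[ 0.5026 -0.1447  0.056 ]
[ 0.6248 -0.1006  0.125 ]
[ 0.644  -0.2507  0.125 ]
```

>>> play_rows:
  series:
    - [[-1,0.002,-0.045,0.05,-0.004],[-1,0,0,0.12,0],[-1,0,0,0.12,0],[-1,0,0,0.08,0],[-1,0,0,0.026,0],[-1,0,0,0,0],[0.05,0,0,0,0],[0.05,0,0,0,0],[0.05,0,0,-0.05,0],[0.05,0,0,-0.15,0],[0.05,0,0,-0.15,0],[0.12,0,0,-0.15,0],[0.12,0,0,0,0]]

```text
clock: 16.6
position: [0.579, -0.2176, 0.2162]
ee_rot: [0.005, 0.678, 0.735, 0.003]
wrist_force: [0.1, -0.0, 0.4]
opening: 0.0478
```

```bash
python3 - <<'E'
from h import *
im=snap('wrist','w8',None,1.5)
plan((0.566,0.24,0.20),79)
for r in env.tip_of('buckle1','wrist')[:3]: print(np.round(r['at'],3),r['p'])
E
```

```text
cur ang 94.65 turn units 0.1739 = 2 x 0.0869
pos [ 0.5773 -0.2165  0.2134] clock 16.65 shift units [ 1.4864 -0.3273  0.0448] n 11 each [ 0.1351 -0.0298  0.0041]
[ 0.579 -0.211  0.067] 0.9
[ 0.448 -0.141  0.086] 0.3
```

View pics/w8.png

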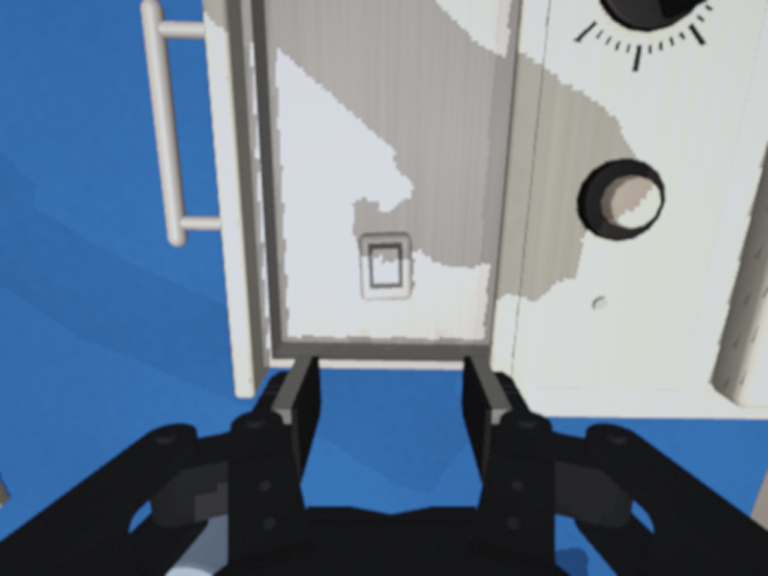

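```bash
python3 - <<'E'
from h import *
plan((0.566,0.2550,0.06),79)
E
```

```text
cur ang 94.66 turn units 0.1740 = 2 x 0.0870
pos [ 0.576  -0.2156  0.2113] clock 16.70 shift units [ 1.5336 -0.332   0.5042] n 11 each [ 0.1394 -0.0302  0.0458]
```

>>> play_rows:
  series:
    - [[0.12,0,0,0,0.087],[0.12,0,0,0,0.087],[0.12,0.14,-0.03,0,0],[0.12,0.14,-0.03,0,0],[0.12,0.14,-0.03,0,0],[0.12,0.14,-0.03,0,0],[0.12,0.14,-0.03,0,0],[0.12,0.14,-0.03,0,0],[0.12,0.14,-0.03,0,0],[0.12,0.14,-0.03,0,0],[0.12,0.14,-0.03,0.05,0],[0.12,0.14,-0.03,0.12,0],[0.12,0.133,-0.03,0.12,0],[0.12,0,0,0.12,0],[0.12,0,0,0.09,0],[0.12,0,0,0,0],[0.12,0,0,0,0]]

```text
clock: 18.82
position: [0.5663, 0.2545, 0.0601]
ee_rot: [0.0, 0.772, 0.636, -0.0]
wrist_force: [0.1, -0.0, 0.8]
opening: 0.0479
```

```bash
python3 - <<'E'
from h import *
plan((0.566,0.255,0.006),79)
im=snap('wrist','w9',None,1.5)
E
```

```text
cur ang 78.99 turn units -0.0001 = 1 x -0.0001
pos [0.5663 0.2545 0.0601] clock 18.82 shift units [ 0.0014 -0.0011  0.1804] n 2 each [ 0.0007 -0.0006  0.0902]
```

View pics/w9.png

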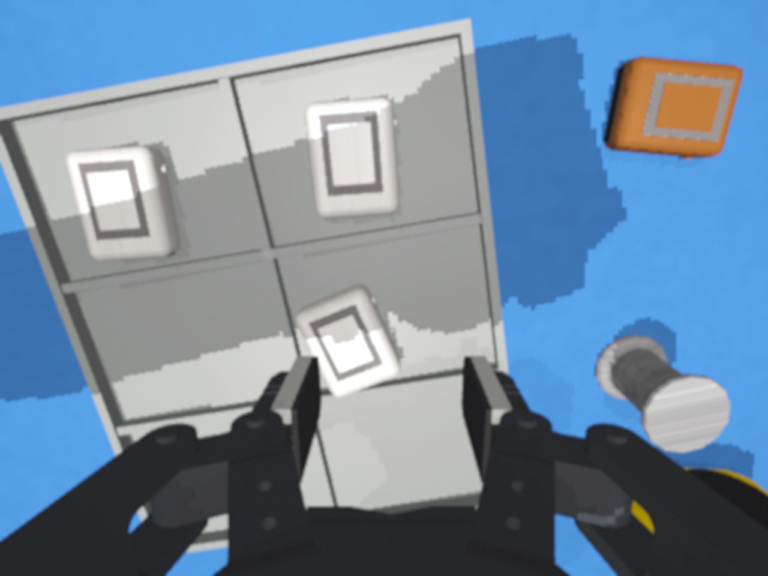

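```bash
python3 - <<'E'
from h import *
im=cv2.imread('pics/w9.png')[260:420,270:440]; cv2.imwrite('pics/w9c.png',cv2.resize(im,None,fx=3.5,fy=3.5,interpolation=cv2.INTER_CUBIC))
E
```

```text
(no output)
```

View pics/w9c.png

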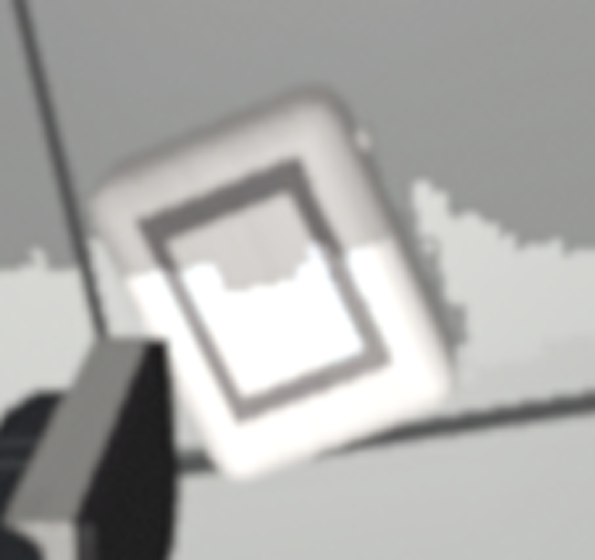

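```bash
cat >> h.py <<'E'
def rect(P,z=.02,cw=None):
    W=np.array([px2w('wrist',u,v,z,cw) for u,v in P])
    a=(W[0]+W[1]-W[2]-W[3])/2; b=(W[1]+W[2]-W[0]-W[3])/2
    print(np.round(W.mean(0),4),'long ang %.1f'%np.degrees(np.arctan2(a[1],a[0])),'short ang %.1f'%np.degrees(np.arctan2(b[1],b[0])),np.linalg.norm(a).round(4),np.linalg.norm(b).round(4))
E
python3 - <<'E'
from h import *
P=[((270+u/3.5)/1.5,(260+v/3.5)/1.5) for u,v in [(143,222),(298,162),(388,360),(240,417)]]
rect(P)
plan((0.555,0.25,0.1),105)
E
```

```text
[0.5478 0.2533 0.02  ] long ang 101.5 short ang 11.2 0.0282 0.0204
cur ang 78.99 turn units -0.2890 = 3 x -0.0963
pos [0.5669 0.2549 0.061 ] clock 18.88 shift units [-0.0054 -0.0427 -0.13  ] n 1 each [-0.0054 -0.0427 -0.13  ]
```

```bash
python3 - <<'E'
from h import *
plan((0.548,0.2533,0.06),101.5)
E
```

```text
cur ang 78.99 turn units -0.2501 = 3 x -0.0834
pos [0.5669 0.2549 0.061 ] clock 18.88 shift units [ 0.0074 -0.0629  0.0033] n 1 each [ 0.0074 -0.0629  0.0033]
```

>>> play_rows:
  series:
    - [[0.12,0,0,0,-0.0834],[0.12,0,0,0,-0.0834],[0.12,0,0,0,-0.0834],[0.12,0.007,-0.063,0,0],[0.12,0,0,0,0],[0.12,0,0,0,0]]

```text
clock: 19.62
position: [0.5485, 0.2536, 0.0612]
ee_rot: [0.001, 0.632, 0.775, 0.001]
wrist_force: [1.5, -1.1, 0.0]
opening: 0.0476
```

```bash
python3 - <<'E'
from h import *
plan((0.548,0.2533,0.0105),101.5)
im=snap('wrist','w10',None,1.5)
E
```

```text
cur ang 101.53 turn units 0.0004 = 1 x 0.0004
pos [0.5485 0.2536 0.0612] clock 19.62 shift units [-0.0006 -0.0017  0.1689] n 2 each [-0.0003 -0.0008  0.0844]
```

View pics/w10.png

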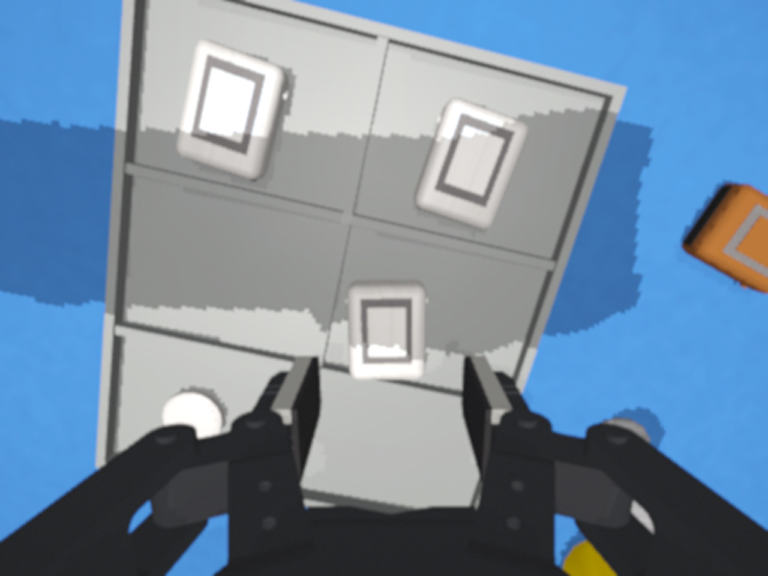

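>>> play_rows:
  series:
    - [[0.12,-0.001,-0.004,0.08,0],[0.12,0,0,0.07,0],[0.12,0,0,0.019,0],[0.12,0,0,0,0],[-1,0,0,0,0],[-1,0,0,0,0],[-1,0,0,0,0],[-1,0,0,0,0]]
  force: 45

```text
clock: 20.68
position: [0.5467, 0.2529, 0.0098]
ee_rot: [0.0, 0.632, 0.775, 0.001]
wrist_force: [-1.0, -0.4, 4.1]
opening: 0.0328
```

>>> play_rows:
  series:
    - [[-1,0,0,-0.05,0],[-1,0,0,-0.15,0],[-1,0,0,-0.15,0],[-1,0,0,-0.15,0.081],[-1,-0.1,0,-0.06,0],[-1,-0.14,0,0,0],[-1,-0.14,0,0,0],[-1,-0.14,0,0,0],[-1,-0.14,0,0,0],[-1,-0.14,0,0,0],[-1,-0.14,0,0,0],[-1,-0.14,0,0,0],[-1,-0.14,0,0,0],[-1,-0.14,0,0,0],[-1,0,0,0,0],[-1,0,0,0,0]]

```text
clock: 22.68
position: [0.576, -0.1536, 0.1773]
ee_rot: [-0.0, 0.68, 0.733, 0.0]
wrist_force: [-0.0, 0.4, -0.8]
opening: 0.0325
```

```bash
python3 - <<'E'
from h import *
print(tool()[1]['opening'])
plan((0.569,-0.1615,0.0635),94.2)
im=snap('wrist','w11',None,1.5)
E
```

```text
0.03248678545135107
cur ang 94.24 turn units 0.0004 = 1 x 0.0004
pos [ 0.576  -0.1536  0.1773] clock 22.68 shift units [-0.0246 -0.0254  0.3793] n 3 each [-0.0082 -0.0085  0.1264]
```

View pics/w11.png

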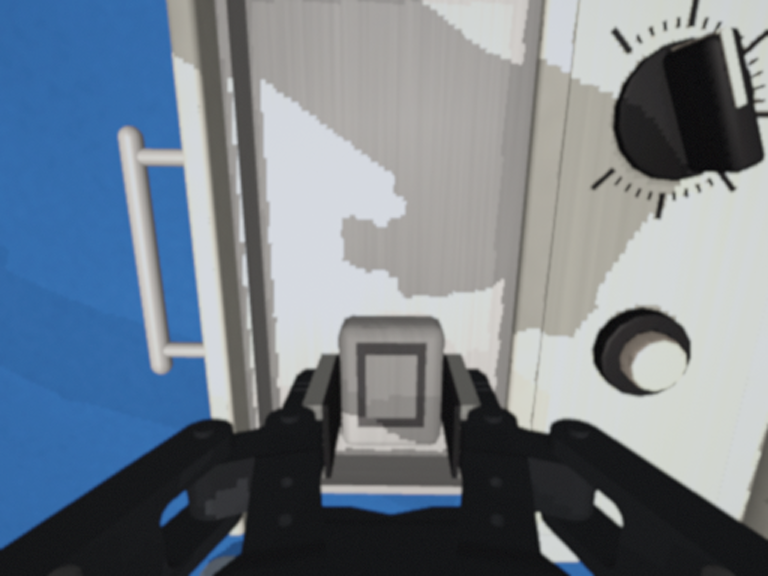

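>>> play_rows:
  series:
    - [[-1,-0.025,-0.025,0.03,0],[-1,0,0,0.12,0],[-1,0,0,0.12,0],[-1,0,0,0.08,0],[-1,0,0,0.029,0],[-1,0,0,0,0],[0.05,0,0,0,0],[0.05,0,0,0,0],[0.05,0,0,-0.05,0],[0.05,0,0,-0.15,0],[0.05,0,0,-0.15,0],[0.12,0,0,-0.15,0],[0.12,0,0,0,0],[0.12,0,0,0,0]]

```text
clock: 24.48
position: [0.5692, -0.1621, 0.2141]
ee_rot: [0.0, 0.68, 0.733, 0.0]
wrist_force: [-0.5, 0.5, -1.3]
opening: 0.048
```

```bash
python3 - <<'E'
from h import *
im=snap('wrist','w12',None,1.5)
for r in env.tip_of('buckle1','wrist')[:3]: print(np.round(r['at'],3),r['p'])
plan((0.567,0.328,0.06),86)
E
```

```text
[ 0.569 -0.166  0.065] 0.85
[ 0.579 -0.213  0.066] 0.77
cur ang 94.26 turn units 0.0917 = 1 x 0.0917
pos [ 0.5682 -0.1618  0.2123] clock 24.57 shift units [ 1.6283 -0.118   0.5078] n 12 each [ 0.1357 -0.0098  0.0423]
```

View pics/w12.png

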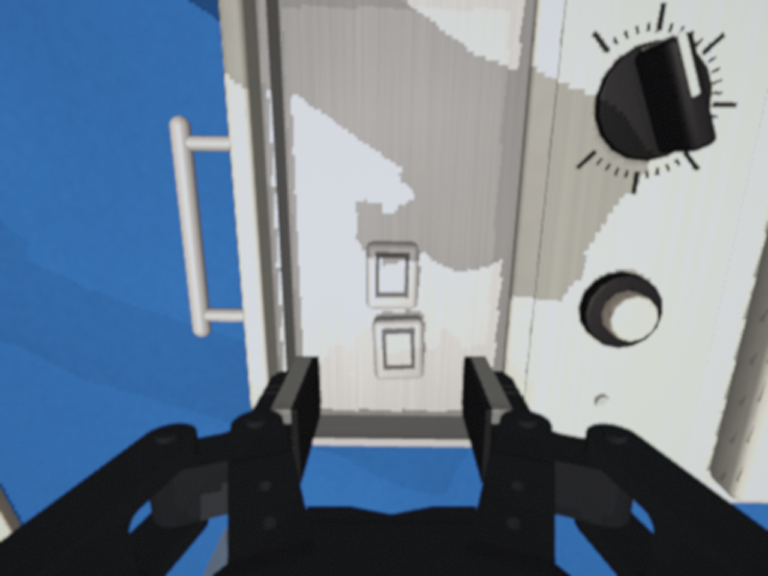

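>>> play_rows:
  series:
    - [[0.12,0,0,0,0.0917],[0.12,0.14,-0.01,0,0],[0.12,0.14,-0.01,0,0],[0.12,0.14,-0.01,0,0],[0.12,0.14,-0.01,0,0],[0.12,0.14,-0.01,0,0],[0.12,0.14,-0.01,0,0],[0.12,0.14,-0.01,0,0],[0.12,0.14,-0.01,0,0],[0.12,0.14,-0.01,0.05,0],[0.12,0.14,-0.01,0.1,0],[0.12,0.14,-0.01,0.12,0],[0.12,0.088,-0.008,0.12,0],[0.12,0,0,0.118,0],[0.12,0,0,0,0],[0.12,0,0,0,0]]

```text
clock: 26.58
position: [0.5687, 0.3264, 0.0615]
ee_rot: [0.0, 0.732, 0.681, -0.0]
wrist_force: [0.5, 0.0, 0.6]
opening: 0.0479
```

```bash
python3 - <<'E'
from h import *
plan((0.567,0.328,0.006),86)
im=snap('wrist','w13',None,1.5)
E
```

```text
cur ang 85.92 turn units -0.0009 = 1 x -0.0009
pos [0.5687 0.3264 0.0615] clock 26.57 shift units [ 0.0049 -0.0061  0.1849] n 2 each [ 0.0025 -0.0031  0.0924]
```

View pics/w13.png

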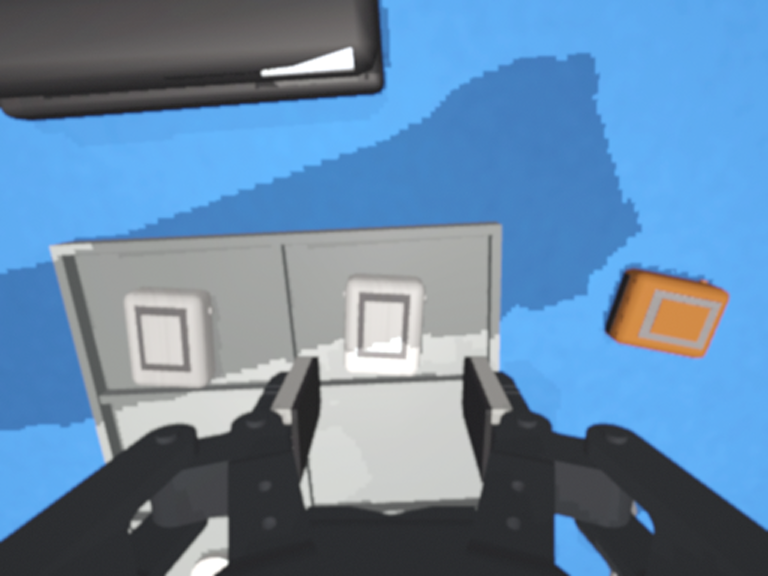

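>>> play_rows:
  series:
    - [[0.12,0.004,-0.007,0.08,0],[0.12,0,0,0.08,0],[0.12,0,0,0.025,0],[0.12,0,0,0,0],[-1,0,0,0,0],[-1,0,0,0,0],[-1,0,0,0,0],[-1,0,0,0,0],[-1,0,0,-0.05,0],[-1,0,0,-0.15,0],[-1,0,0,-0.15,0],[-1,0,0,-0.15,-0.091],[-1,0,0,-0.08,0]]

```text
clock: 28.25
position: [0.5672, 0.3292, 0.1834]
ee_rot: [0.0, 0.681, 0.733, 0.002]
wrist_force: [0.6, 0.2, -2.0]
opening: 0.0327
```

```bash
python3 - <<'E'
from h import *
print(tool()[1]['opening'])
plan((0.5645,-0.097,0.18),94.2)
E
```

```text
0.032735369231365115
cur ang 94.22 turn units 0.0002 = 1 x 0.0002
pos [0.5672 0.3292 0.1834] clock 28.25 shift units [-1.4161 -0.1129  0.0113] n 10 each [-0.1416 -0.0113  0.0011]
```

>>> play_rows:
  series:
    - [[-1,-0.1416,-0.0113,0,0],[-1,-0.1416,-0.0113,0,0],[-1,-0.1416,-0.0113,0,0],[-1,-0.1416,-0.0113,0,0],[-1,-0.1416,-0.0113,0,0],[-1,-0.1416,-0.0113,0,0],[-1,-0.1416,-0.0113,0,0],[-1,-0.1416,-0.0113,0,0],[-1,-0.1416,-0.0113,0,0],[-1,-0.1416,-0.0113,0,0],[-1,0,0,0,0],[-1,0,0,0,0]]

```text
clock: 29.75
position: [0.563, -0.0967, 0.1797]
ee_rot: [-0.001, 0.681, 0.732, 0.0]
wrist_force: [-0.3, -0.3, -1.3]
opening: 0.0329
```

```bash
python3 - <<'E'
from h import *
print(tool()[1]['opening'])
plan((0.5645,-0.097,0.06),94.2)
im=snap('wrist','w14',None,1.5)
E
```

```text
0.03285621211249813
cur ang 94.18 turn units -0.0003 = 1 x -0.0003
pos [ 0.563  -0.0967  0.1797] clock 29.75 shift units [-0.0013  0.0049  0.3991] n 3 each [-0.0004  0.0016  0.133 ]
```

View pics/w14.png

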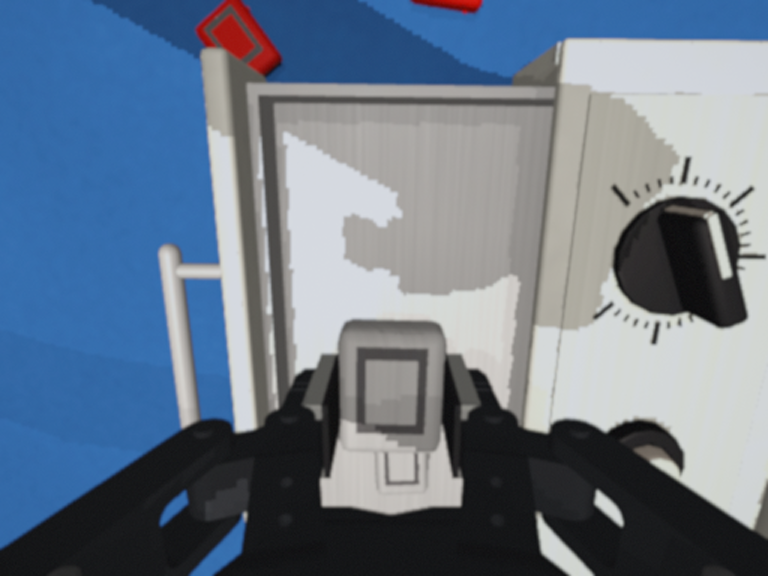

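>>> play_rows:
  series:
    - [[-1,0,0.005,0.05,0],[-1,0,0,0.12,0],[-1,0,0,0.12,0],[-1,0,0,0.08,0],[-1,0,0,0.029,0],[-1,0,0,0,0],[0.05,0,0,0,0],[0.05,0,0,0,0],[0.05,0,0,-0.05,0],[0.05,0,0,-0.15,0],[0.05,0,0,-0.15,0],[0.12,0,0,-0.15,0],[0.12,0,0,0,0],[0.12,0,0,0,0]]

```text
clock: 31.55
position: [0.5646, -0.0972, 0.2104]
ee_rot: [-0.0, 0.681, 0.732, 0.0]
wrist_force: [0.2, -0.6, -1.1]
opening: 0.0476
```

```bash
python3 - <<'E'
from h import *
for r in env.tip_of('buckle1','wrist')[:3]: print(np.round(r['at'],3),r['p'])
im=snap('wrist','w15',None,1.5)
for r in env.tip_of('buckle1','wrist')[:4]: print(np.round(r['at'],3),r['p'])
plan((0.472,0.3285,0.06),84)
E
```

```text
[0.456 0.042 0.007] 0.93
[ 0.564 -0.099  0.181] 0.84
[ 0.582 -0.214  0.068] 0.86
[ 0.564 -0.104  0.063] 0.72
[ 0.572 -0.168  0.066] 0.58
[0.458 0.039 0.008] 0.57
cur ang 94.19 turn units 0.1133 = 2 x 0.0566
pos [ 0.5636 -0.0969  0.2085] clock 31.70 shift units [ 1.3785 -0.452   0.4952] n 11 each [ 0.1253 -0.0411  0.045 ]
```

View pics/w15.png

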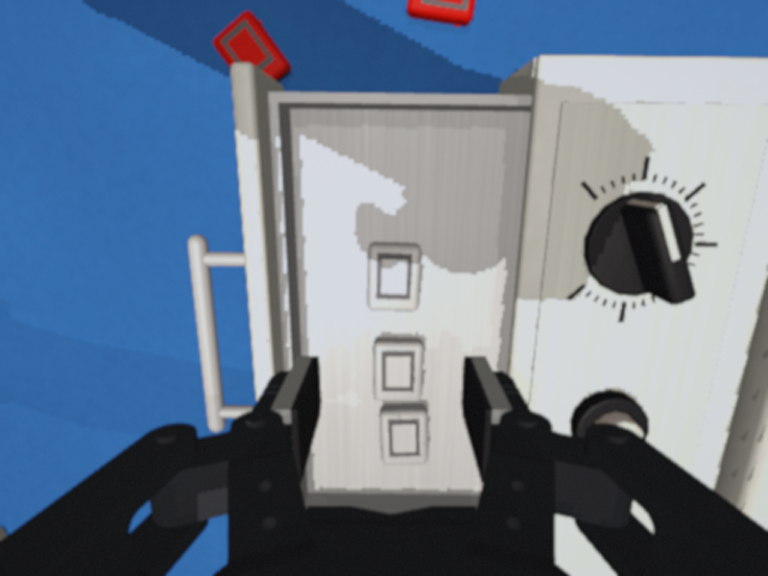

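Three flat in the drawer at (394,276), (399,370), (404,437). Now the last, A.

>>> play_rows:
  series:
    - [[0.12,0,0,0,0.0567],[0.12,0,0,0,0.0567],[0.12,0.138,-0.045,0,0],[0.12,0.138,-0.045,0,0],[0.12,0.138,-0.045,0,0],[0.12,0.138,-0.045,0,0],[0.12,0.138,-0.045,0,0],[0.12,0.138,-0.045,0,0],[0.12,0.138,-0.045,0.05,0],[0.12,0.138,-0.045,0.1,0],[0.12,0.138,-0.045,0.12,0],[0.12,0.138,-0.047,0.12,0],[0.12,0,0,0.1,0],[0.12,0,0,0,0],[0.12,0,0,0,0]]

```text
clock: 33.58
position: [0.4742, 0.3275, 0.0632]
ee_rot: [0.0, 0.744, 0.668, -0.0]
wrist_force: [0.8, -0.5, -0.5]
opening: 0.048
```

```bash
python3 - <<'E'
from h import *
plan((0.472,0.3285,0.006),84)
im=snap('wrist','w16',None,1.5)
E
```

```text
cur ang 83.88 turn units -0.0014 = 1 x -0.0014
pos [0.4742 0.3275 0.0632] clock 33.58 shift units [ 0.0025 -0.0075  0.1908] n 2 each [ 0.0012 -0.0037  0.0954]
```

View pics/w16.png

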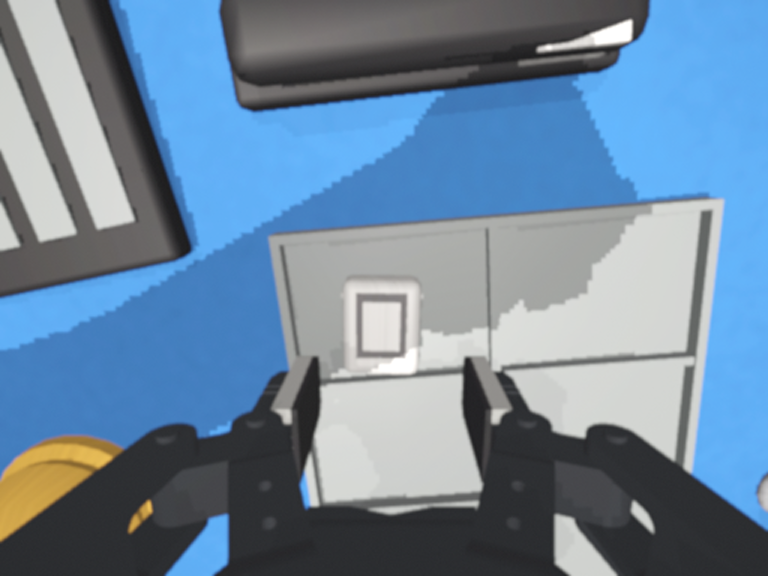

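>>> play_rows:
  series:
    - [[0.12,0.002,-0.009,0.08,0],[0.12,0,0,0.08,0],[0.12,0,0,0.031,0],[0.12,0,0,0,0],[-1,0,0,0,0],[-1,0,0,0,0],[-1,0,0,0,0],[-1,0,0,0,0],[-1,0,0,-0.05,0],[-1,0,0,-0.15,0],[-1,0,0,-0.15,0],[-1,0,0,-0.15,-0.0567],[-1,0,0,-0.08,-0.0567],[-1,0,0,0,0]]

```text
clock: 35.38
position: [0.4721, 0.3305, 0.1824]
ee_rot: [-0.0, 0.681, 0.732, 0.003]
wrist_force: [-0.3, -0.3, -1.4]
opening: 0.0326
```

```bash
python3 - <<'E'
from h import *
print(tool()[1]['opening'])
plan((0.560,-0.037,0.18),94.2)
E
```

```text
0.03260066817712828
cur ang 94.13 turn units -0.0008 = 1 x -0.0008
pos [0.4721 0.3305 0.1824] clock 35.38 shift units [-1.2433  0.2025  0.0081] n 9 each [-0.1381  0.0225  0.0009]
```

>>> play_rows:
  series:
    - [[-1,-0.1381,0.0225,0,0],[-1,-0.1381,0.0225,0,0],[-1,-0.1381,0.0225,0,0],[-1,-0.1381,0.0225,0,0],[-1,-0.1381,0.0225,0,0],[-1,-0.1381,0.0225,0,0],[-1,-0.1381,0.0225,0,0],[-1,-0.1381,0.0225,0,0],[-1,-0.1381,0.0225,0,0],[-1,0,0,0,0],[-1,0,0,0,0]]

```text
clock: 36.75
position: [0.5573, -0.0373, 0.1781]
ee_rot: [-0.001, 0.681, 0.732, -0.001]
wrist_force: [0.2, 1.0, 0.3]
opening: 0.0323
```

```bash
python3 - <<'E'
from h import *
print(tool()[1]['opening'])
plan((0.560,-0.037,0.06),94.2)
im=snap('wrist','w17',None,1.5)
E
```

```text
0.03234274623554542
cur ang 94.13 turn units -0.0008 = 1 x -0.0008
pos [ 0.5573 -0.0373  0.1781] clock 36.75 shift units [0.0005 0.0091 0.3936] n 3 each [0.0002 0.003  0.1312]
```

View pics/w17.png

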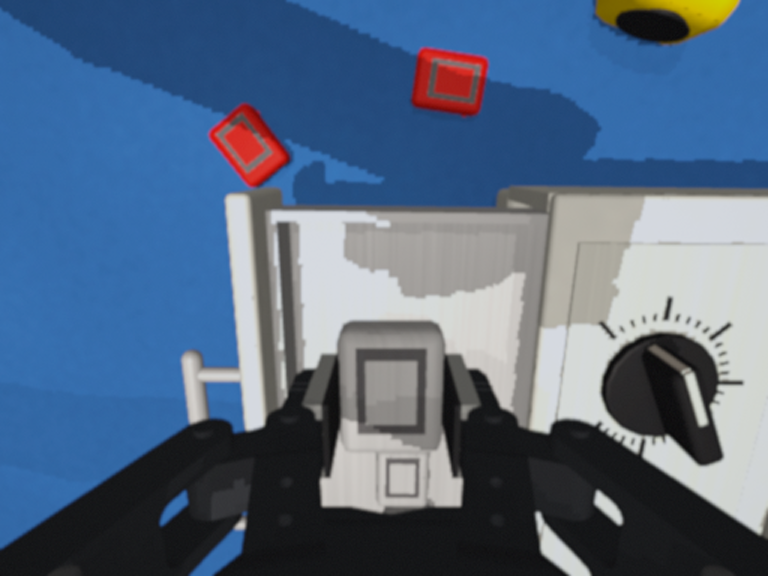

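>>> play_rows:
  series:
    - [[-1,0,0.009,0.05,0],[-1,0,0,0.12,0],[-1,0,0,0.12,0],[-1,0,0,0.08,0],[-1,0,0,0.024,0],[-1,0,0,0,0],[0.05,0,0,0,0],[0.05,0,0,0,0],[0.05,0,0,-0.05,0],[0.05,0,0,-0.15,0],[0.05,0,0,-0.15,0],[0.05,0,0,-0.15,0],[-0.38,0,0,-0.1,0],[-0.38,0,0,0,0]]

```text
clock: 38.55
position: [0.5637, -0.0383, 0.2458]
ee_rot: [0.003, 0.681, 0.732, 0.003]
wrist_force: [-0.1, -0.4, -1.2]
opening: 0.0264
```

```bash
python3 - <<'E'
from h import *
im=snap('wrist','w18',None,1.5)
for r in env.tip_of('buckle1','wrist')[:5]: print(np.round(r['at'],3),r['p'])
im=snap('top','top18',(140,90,350,250),3.8)
for l in ['drawer_handle']:
  for c in ['wrist','top','side']:
    if c=='side': env.snapshot(c)
    for r in env.tip_of(l,c)[:2]: print(l,c,np.round(r['at'],3),round(r['p'],2))
plan((0.45,-0.137,0.2))
E
```

```text
[ 0.577 -0.168  0.067] 0.98
[0.583 0.084 0.006] 0.87
[ 0.565 -0.101  0.061] 0.86
[0.456 0.042 0.007] 0.74
[ 0.582 -0.213  0.066] 0.7
drawer_handle wrist [ 0.453 -0.143  0.085] 0.98
drawer_handle top [ 0.457 -0.14   0.086] 0.61
drawer_handle side [ 0.455 -0.138  0.085] 0.7
drawer_handle side [ 0.457 -0.447 -0.003] 0.36
pos [ 0.5603 -0.0376  0.2401] clock 38.90 shift units [-0.3035 -0.3911  0.1336] n 4 each [-0.0759 -0.0978  0.0334]
```

View pics/w18.png

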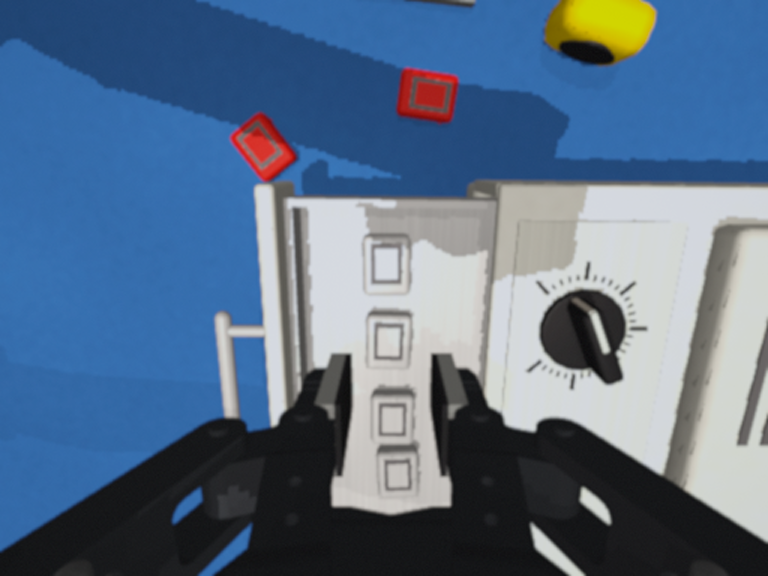

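View pics/top18.png

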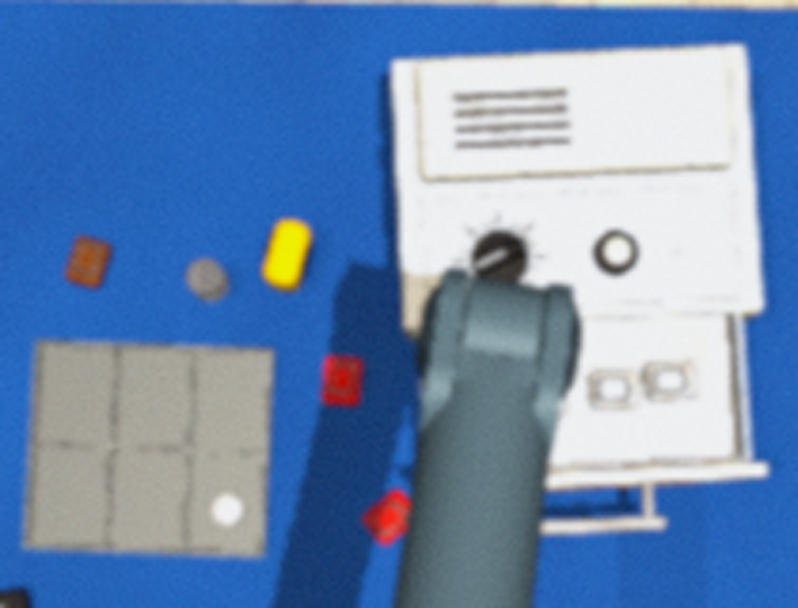

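```bash
python3 - <<'E'
from h import *
plan((0.422,-0.138,0.074),94.2)
E
```

```text
cur ang 94.19 turn units -0.0001 = 1 x -0.0001
pos [ 0.5603 -0.0376  0.2401] clock 38.90 shift units [-0.2999 -0.4844  0.5536] n 6 each [-0.05   -0.0807  0.0923]
```

>>> play_rows:
  series:
    - [[-1,-0.075,-0.121,0,0],[-1,-0.075,-0.121,0,0],[-1,-0.075,-0.121,0,0],[-1,-0.075,-0.121,0,0],[-1,0,0,0.14,0],[-1,0,0,0.14,0],[-1,0,0,0.14,0],[-1,0,0,0.134,0],[-1,0,0,0,0],[-1,0,0,0,0]]

```text
clock: 40.15
position: [0.4237, -0.1385, 0.0761]
ee_rot: [0.001, 0.681, 0.732, 0.0]
wrist_force: [0.5, -0.3, 0.2]
opening: -0.0001
```

```bash
python3 - <<'E'
from h import *
im=snap('wrist','w19',None,1.5)
plan((0.422,-0.138,0.074),94.2)
print(tool()[1]['opening'])
E
```

```text
cur ang 94.18 turn units -0.0002 = 1 x -0.0002
pos [ 0.4245 -0.1385  0.0767] clock 40.20 shift units [ 0.0021 -0.0081  0.009 ] n 1 each [ 0.0021 -0.0081  0.009 ]
-0.00012680293575795658
```

View pics/w19.png

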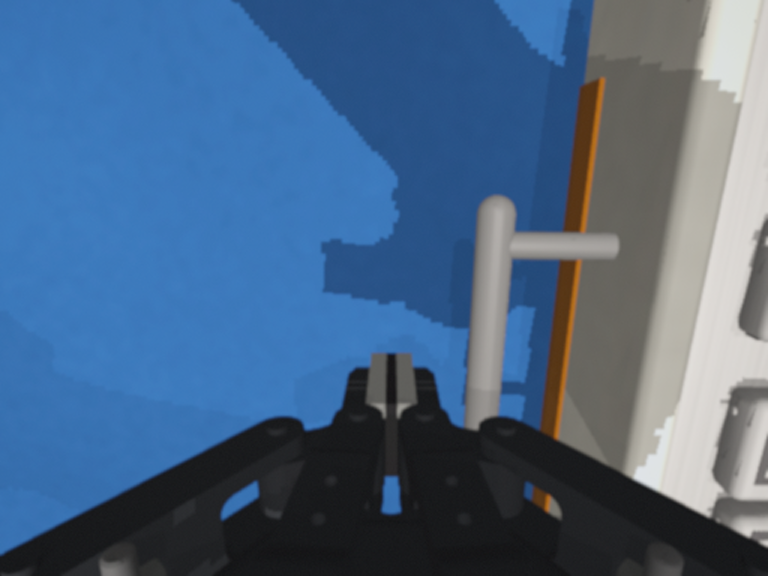

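>>> play_rows:
  series:
    - [[-1,0,0.02,0,0],[-1,0,0.02,0,0],[-1,0,0.025,0,0],[-1,0,0.03,0,0],[-1,0,0.03,0,0],[-1,0,0.03,0,0],[-1,0,0.03,0,0],[-1,0,0.03,0,0],[-1,0,0.03,0,0],[-1,0,0.03,0,0],[-1,0,0.03,0,0],[-1,0,0.03,0,0],[-1,0,0.03,0,0],[-1,0,0.02,0,0],[-1,0,0.02,0,0],[-1,0,0.01,0,0],[-1,0,0,0,0]]

```text
clock: 42.32
position: [0.5479, -0.1285, 0.0753]
ee_rot: [0.0, 0.681, 0.733, 0.0]
wrist_force: [0.0, -0.0, -0.4]
opening: -0.0001
```

>>> play_rows:
  series:
    - [[-1,0,0.02,0,0],[-1,0,0.015,0,0],[-1,0,0.01,0,0],[-1,0,0.01,0,0]]

```text
clock: 42.82
position: [0.5638, -0.1275, 0.0752]
ee_rot: [-0.0, 0.681, 0.733, -0.0]
wrist_force: [-2.2, 1.2, 1.5]
opening: 0.0002
```

```bash
python3 - <<'E'
from h import *
im=snap('wrist','w20',None,1.5)
print(tool()[1]['position'],tool()[1]['wrist_force'])
E
```

```text
[ 0.56447836 -0.1274845   0.07529951] [-0.35660303 -0.09348242 -0.24233738]
```

View pics/w20.png

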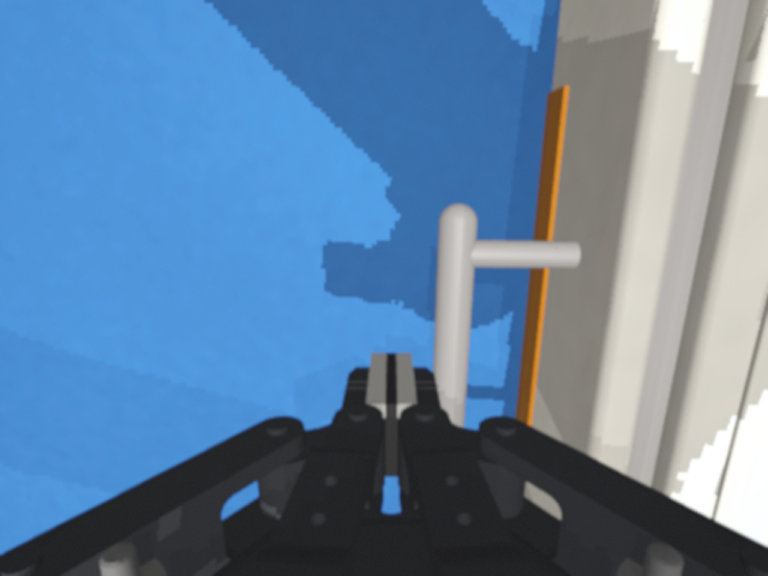

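Gap still about 10 mm; keep pushing in small steps.

>>> play_rows:
  series:
    - [[-1,0,0.012,0,0],[-1,0,0.01,0,0],[-1,0,0.01,0,0],[-1,0,0,0,0]]

```text
clock: 43.38
position: [0.5714, -0.1271, 0.0751]
ee_rot: [-0.002, 0.681, 0.732, -0.001]
wrist_force: [-4.9, 1.3, 4.7]
opening: 0.0006
```

>>> play_rows:
  series:
    - [[-1,0,0.008,0,0],[-1,0,0.006,0,0],[-1,0,0,0,0]]

```text
clock: 43.75
position: [0.5716, -0.1271, 0.0746]
ee_rot: [-0.006, 0.681, 0.732, -0.003]
wrist_force: [-12.3, 1.3, 10.5]
opening: -0.0001
```

>>> play_rows:
  series:
    - [[-1,0,-0.05,0,0],[-1,0,-0.1,0,0],[-1,0,0,-0.15,0],[-1,0,0,-0.15,0],[-1,0,0,-0.15,0],[-1,0,0,-0.15,0],[-0.3,-0.08,0.12,-0.02,0],[-0.3,0,0.14,0,0],[-0.3,0,0.14,0,0],[-0.3,0,0,0,0],[-0.3,0,0,0,0]]

```text
clock: 45.12
position: [0.6536, -0.1458, 0.261]
ee_rot: [0.0, 0.681, 0.732, -0.0]
wrist_force: [-0.0, -0.3, 0.0]
opening: 0.0299
```

```bash
python3 - <<'E'
from h import *
im=snap('wrist','w21',None,1.5)
T,s=tool();print(s['position'],s['wrist_force'],s['joints'],s['opening'])
for l in ['steriliser','drawer_handle','timer_grip','start_top','mark_20']:
    for r in env.tip_of(l,'wrist')[:2]: print(l,np.round(r['at'],3),round(r['p'],2))
env.snapshot('top')
for l in ['drawer_handle','timer_grip','start_top']:
    for r in env.tip_of(l,'top')[:1]: print(l,np.round(r['at'],3),round(r['p'],2))
E
```

```text
[ 0.65311458 -0.14615212  0.26133195] [-0.62965054  0.30532406 -0.0049337 ] [-0.38966232  0.48134736  0.75605302  1.54141002 -0.34028651  1.25474411
  0.48779918] 0.02992515292256676
steriliser [ 0.741 -0.125 -0.   ] 0.87
drawer_handle [ 0.592 -0.131  0.084] 0.62
timer_grip [ 0.686 -0.053  0.154] 0.94
start_top [ 0.685 -0.053  0.154] 0.71
start_top [ 0.688 -0.155  0.145] 0.56
mark_20 [ 0.705 -0.08   0.123] 0.57
drawer_handle [ 0.593 -0.131  0.083] 0.58
timer_grip [ 0.685 -0.054  0.152] 0.48
```

View pics/w21.png

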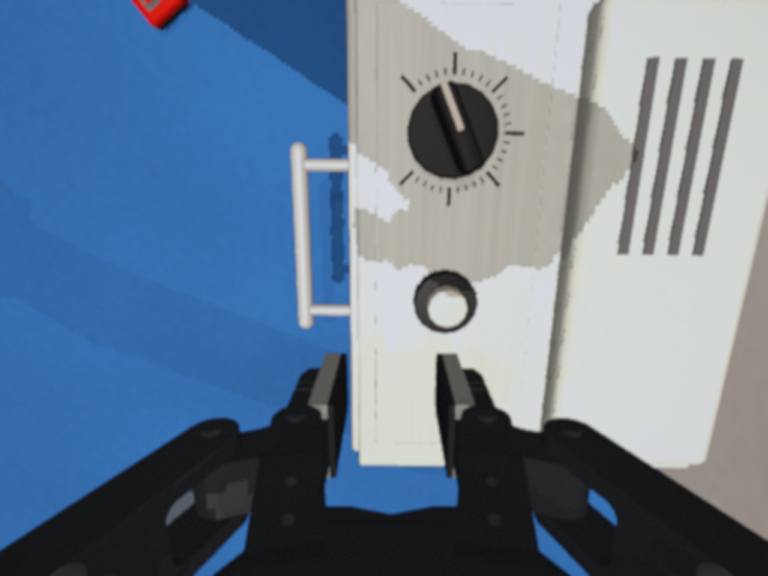

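```bash
python3 - <<'E'
from h import *
o=cv2.imread('pics/w21.png')[40:220,370:550]; cv2.imwrite('pics/w21c.png',cv2.resize(o,None,fx=3.3,fy=3.3,interpolation=cv2.INTER_CUBIC))
E
```

```text
(no output)
```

View pics/w21c.png

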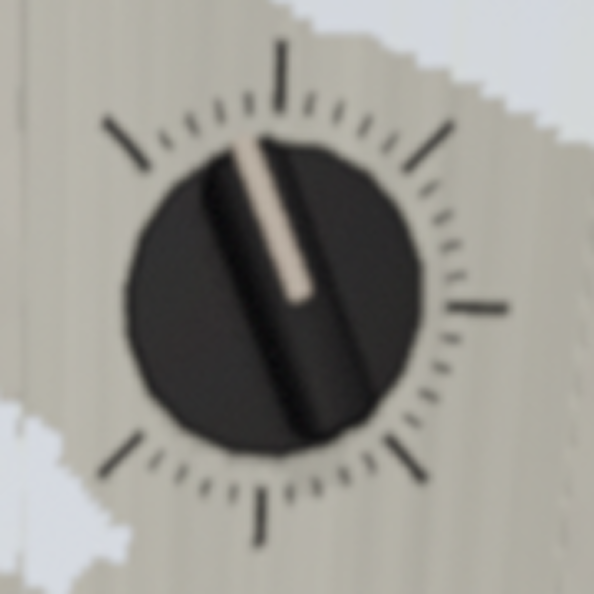

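```bash
python3 - <<'E'
from h import *
f=lambda u,v,z: px2w('wrist',(370+u/3.3)/1.5,(40+v/3.3)/1.5,z)
t={0:(127,145),5:(281,75),10:(429,147),15:(478,308),20:(407,460),25:(260,515),30:(120,455)}
W={k:f(*p,.1255) for k,p in t.items()}
c=np.mean([(W[0]+W[20])/2,(W[10]+W[30])/2,(W[5]+W[25])/2],0)
print('axis',c)
for k,w in W.items():
    d=w-c; print(k,np.degrees(np.arctan2(d[1],d[0])).round(1),'yaw',((np.degrees(np.arctan2(d[1],d[0]))-(135-9*k)+180)%360-180).round(1),np.hypot(d[0],d[1]).round(4))
a=f(246,143,.161);b=f(299,298,.161); d=a-b; print(a,b,'pointer ang',np.degrees(np.arctan2(d[1],d[0])), np.linalg.norm(d))
print('btn',px2w('wrist',448/1.5,308/1.5,.147), f(275,303,.132))
E
```

```text
axis [ 0.68324317 -0.05625418  0.1255    ]
0 138.8 yaw 3.8 0.0361
5 93.5 yaw 3.5 0.0365
10 48.4 yaw 3.4 0.0363
15 3.4 yaw 3.4 0.0363
20 -41.7 yaw 3.3 0.0366
25 -86.7 yaw 3.3 0.0359
30 -131.6 yaw 3.4 0.0364
[ 0.67280727 -0.03642689  0.161     ] [ 0.68313501 -0.05739944  0.161     ] pointer ang 116.21751669351134 0.02337755268108484
btn [ 0.6890318  -0.15548258  0.147     ] [ 0.68318917 -0.05631005  0.132     ]
```

```bash
python3 - <<'E'
from h import *
plan((0.6832,-0.0563,0.19),116.2)
E
```

```text
cur ang 94.19 turn units -0.2446 = 3 x -0.0815
pos [ 0.6539 -0.1451  0.2615] clock 45.62 shift units [0.2225 0.2184 0.2384] n 3 each [0.0742 0.0728 0.0795]
```

>>> play_rows:
  series:
    - [[-0.3,0,0,0,-0.0815],[-0.3,0,0,0,-0.0815],[-0.3,0,0,0,-0.0816],[-0.3,0.074,0.073,0,0],[-0.3,0.074,0.073,0.06,0],[-0.3,0.074,0.073,0.08,0],[-0.3,0,0,0.09,0],[-0.3,0,0,0,0],[-0.3,0,0,0,0],[-0.3,0,0,0,0]]

```text
clock: 46.88
position: [0.6844, -0.0576, 0.1939]
ee_rot: [0.001, 0.529, 0.849, 0.0]
wrist_force: [0.1, -0.0, 1.0]
opening: 0.0296
```

```bash
python3 - <<'E'
from h import *
plan((0.6832,-0.0563,0.139),116.2)
print(tool()[1]['joints'])
snap('wrist','w22',None,1.5)
E
```

```text
cur ang 116.12 turn units -0.0008 = 1 x -0.0008
pos [ 0.6844 -0.0576  0.1939] clock 46.88 shift units [ 0.0057 -0.0017  0.1831] n 2 each [ 0.0028 -0.0008  0.0916]
[-0.42472687  0.54677445  0.62540659  1.55966152 -0.34079175  1.14341554
  0.72898398]
```

View pics/w22.png

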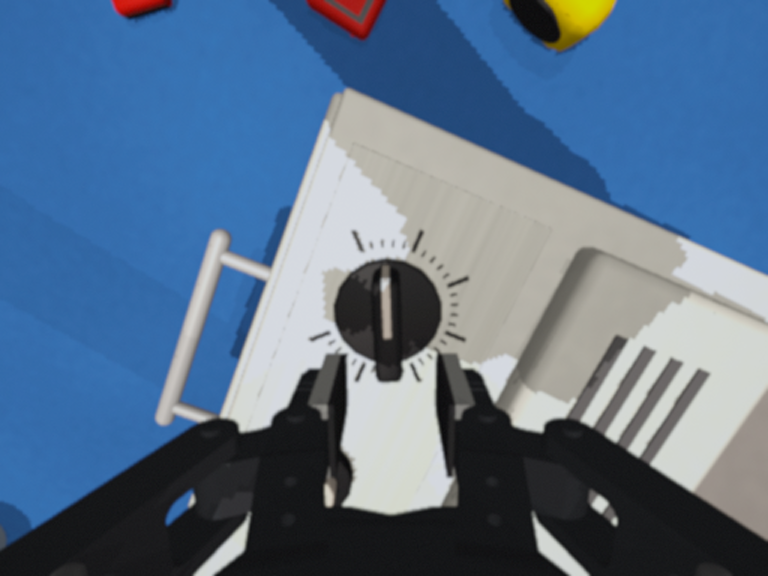

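>>> play_rows:
  series:
    - [[-0.3,0.006,-0.002,0.06,0],[-0.3,0,0,0.07,0],[-0.3,0,0,0.053,0],[-0.3,0,0,0,0],[-1,0,0,0,0],[-1,0,0,0,0],[-1,0,0,0,0]]
  force: 30

```text
clock: 47.8
position: [0.6815, -0.0551, 0.1366]
ee_rot: [-0.001, 0.528, 0.849, -0.0]
wrist_force: [-0.9, -0.5, -2.3]
opening: 0.0117
```

>>> play_rows:
  series:
    - [[-1,0,0,0,0.05],[-1,0,0,0,0.08],[-1,0,0,0,0.08],[-1,0,0,0,0.08],[-1,0,0,0,0.08],[-1,0,0,0,0.08],[-1,0,0,0,0.05],[-1,0,0,0,0]]

```text
clock: 48.8
position: [0.6821, -0.0551, 0.1367]
ee_rot: [0.0, 0.813, 0.583, -0.0]
wrist_force: [0.3, -0.6, -4.7]
opening: 0.0112
```

>>> play_rows:
  series:
    - [[-1,0,0,0,0.0835],[-1,0,0,0,0.0835],[-1,0,0,0,0.0835],[-1,0,0,0,0.0835],[-1,0,0,0,0.0835],[-1,0,0,0,0.0835],[-1,0,0,0,0.0835],[-1,0,0,0,0.0835],[-1,0,0,0,0.0835],[-1,0,0,0,0.0835],[-1,0,0,0,0.0835],[-1,0,0,0,0.0835],[-1,0,0,0,0.0835],[-1,0,0,0,0.0835],[-1,0,0,0,0.0835],[-1,0,0,0,0],[-1,0,0,0,0]]

```text
clock: 50.92
position: [0.6824, -0.0563, 0.1367]
ee_rot: [0.001, 0.935, -0.354, 0.001]
wrist_force: [3.7, -4.6, -8.1]
opening: 0.0114
```

```bash
python3 - <<'E'
from h import *
plan((0.6832,-0.0563,0.139),-41.5)
s=tool()[1];print(s['joints'],s['opening'],s['wrist_force'])
E
```

```text
cur ang -41.41 turn units 0.0010 = 1 x 0.0010
pos [ 0.6824 -0.0563  0.1367] clock 50.92 shift units [ 0.002  -0.0019 -0.0078] n 1 each [ 0.002  -0.0019 -0.0078]
[-0.72855963  0.88141493  1.17447263  1.62076345 -0.85236855  1.2332526
 -1.67248337] 0.011382097380182279 [ 3.71785586 -4.61444159 -8.11248551]
```

Release, rise, and look.

>>> play_rows:
  series:
    - [[-0.3,0,0,0,0],[-0.3,0,0,0,0],[-0.3,0,0,-0.05,0],[-0.3,0,0,-0.12,0],[-0.3,0,0,-0.12,0],[-0.3,0.0,0,-0.12,0],[-0.3,0,0,0,0],[-0.3,0,0,0,0]]

```text
clock: 51.92
position: [0.6821, -0.0547, 0.2607]
ee_rot: [-0.0, 0.935, -0.354, -0.0]
wrist_force: [-0.3, -0.2, -0.0]
opening: 0.03
```

```bash
python3 - <<'E'
from h import *
snap('wrist','w23',None,1.5)
plan((0.689,-0.1555,0.20),-41.5)
np.save('T23.npy',tool()[0])
E
```

```text
cur ang -41.49 turn units 0.0001 = 1 x 0.0001
pos [ 0.6817 -0.0545  0.2597] clock 51.98 shift units [0.2412 0.2361 0.1991] n 3 each [0.0804 0.0787 0.0664]
```

View pics/w23.png

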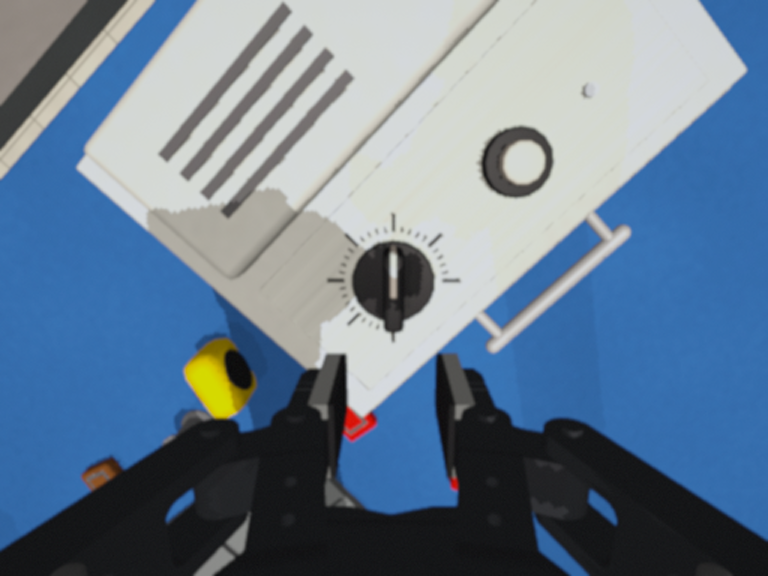

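```bash
python3 - <<'E'
from h import *
o=cv2.imread('pics/w23.png')[200:350,310:480]; cv2.imwrite('pics/w23c.png',cv2.resize(o,None,fx=4,fy=4,interpolation=cv2.INTER_CUBIC))
E
```

```text
(no output)
```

View pics/w23c.png

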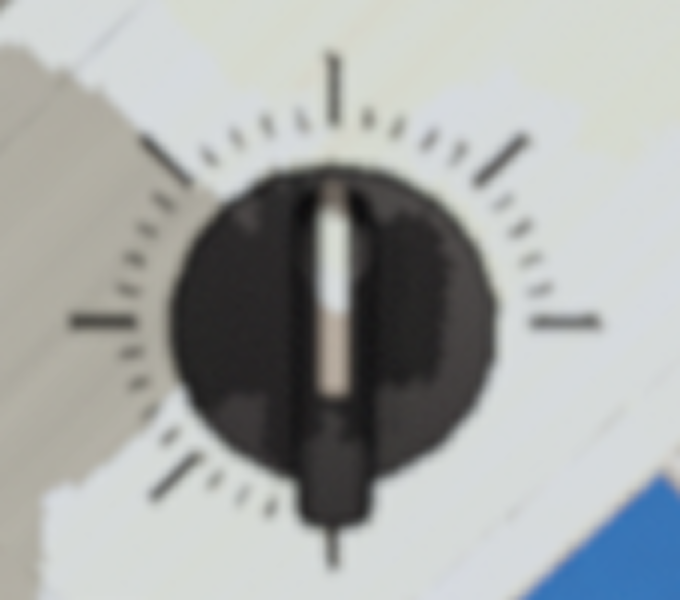

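```bash
python3 - <<'E'
from h import *
p=px2w('wrist',525/1.5,162/1.5,.147,(env.get_calibration('wrist'),np.load('T23.npy')@env.get_calibration('wrist')['hand_eye']));print(p)
plan((0.6885,-0.156,0.165),-41.5)
E
```

```text
[ 0.68748246 -0.15665304  0.147     ]
cur ang -41.49 turn units 0.0001 = 1 x 0.0001
pos [ 0.6817 -0.0545  0.2597] clock 51.98 shift units [0.2411 0.2385 0.3157] n 4 each [0.0603 0.0596 0.0789]
```

>>> play_rows:
  series:
    - [[-1,0.06,0.06,0,0],[-1,0.06,0.06,0,0],[-1,0.06,0.06,0,0],[-1,0.061,0.0585,0.05,0],[-1,0,0,0.1,0],[-1,0,0,0.1,0],[-1,0,0,0.05,0],[-1,0,0,0,0],[-1,0,0,0,0]]

```text
clock: 53.1
position: [0.6894, -0.1569, 0.1715]
ee_rot: [0.0, 0.935, -0.354, 0.001]
wrist_force: [-0.2, 0.1, -0.2]
opening: -0.0001
```

```bash
python3 - <<'E'
from h import *
snap('wrist','w24',None,1.5)
plan((0.6885,-0.156,0.141),-41.5)
env.snapshot('top')
for r in env.tip_of('drawer_handle','top')[:1]: print(np.round(r['at'],3),round(r['p'],2))
E
```

```text
cur ang -41.51 turn units -0.0001 = 1 x -0.0001
pos [ 0.6897 -0.157   0.1719] clock 53.15 shift units [-5.10e-03  1.00e-04  1.03e-01] n 1 each [-5.10e-03  1.00e-04  1.03e-01]
[ 0.593 -0.128  0.083] 0.78
```

View pics/w24.png

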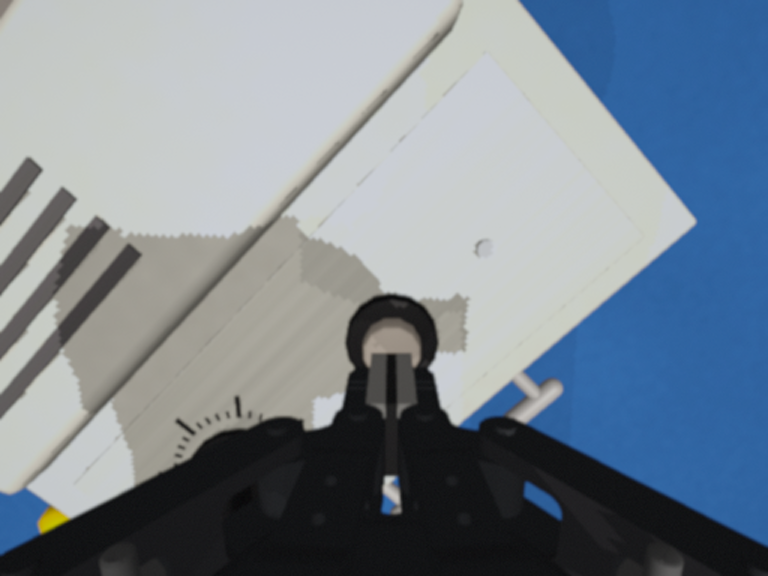

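>>> play_rows:
  series:
    - [[-1,-0.005,0,0.04,0],[-1,0,0,0.025,0],[-1,0,0,0.02,0],[-1,0,0,0.01,0],[-1,0,0,0,0]]

```text
clock: 53.88
position: [0.6874, -0.155, 0.1421]
ee_rot: [-0.0, 0.935, -0.354, -0.001]
wrist_force: [-2.5, 1.9, 4.5]
opening: -0.0001
```

>>> play_rows:
  series:
    - [[-1,0,0,0.008,0],[-1,0,0,0.004,0],[-1,0,0,0,0],[-1,0,0,0,0]]

```text
clock: 54.38
position: [0.6877, -0.1553, 0.1411]
ee_rot: [-0.001, 0.935, -0.354, -0.0]
wrist_force: [-5.5, 5.0, 12.7]
opening: 0.0
```

Bottomed (12.7 N). Lift off, move clear and check.

>>> play_rows:
  series:
    - [[-1,0,0,-0.05,0],[-1,0,0,-0.15,0],[-1,0,0,-0.15,0],[-1,0,0,-0.1,0],[-1,0.1,0.1,0,0],[-1,0.1,0.1,0,0],[-1,0.1,0.1,0,0],[-1,0,0,0,0],[-1,0,0,0,0]]

```text
clock: 55.5
position: [0.6958, -0.2827, 0.273]
ee_rot: [-0.0, 0.935, -0.355, 0.0]
wrist_force: [0.1, -0.4, -0.5]
opening: 0.0001
```

```bash
python3 - <<'E'
from h import *
snap('wrist','w25',None,1.5); snap('top','top25',(140,90,350,250),3.8); snap('side','side25',None,1.5)
for r in env.tip_of('drawer_handle','top')[:1]: print(np.round(r['at'],3),round(r['p'],2))
s=tool()[1];print(s['position'],s['wrist_force'],s['clock'])
E
```

```text
[ 0.46  -0.447  0.002] 0.64
[ 0.69665167 -0.28038095  0.27306705] [-0.00104755 -0.34179874  0.39340598] 55.7
```

View pics/w25.png

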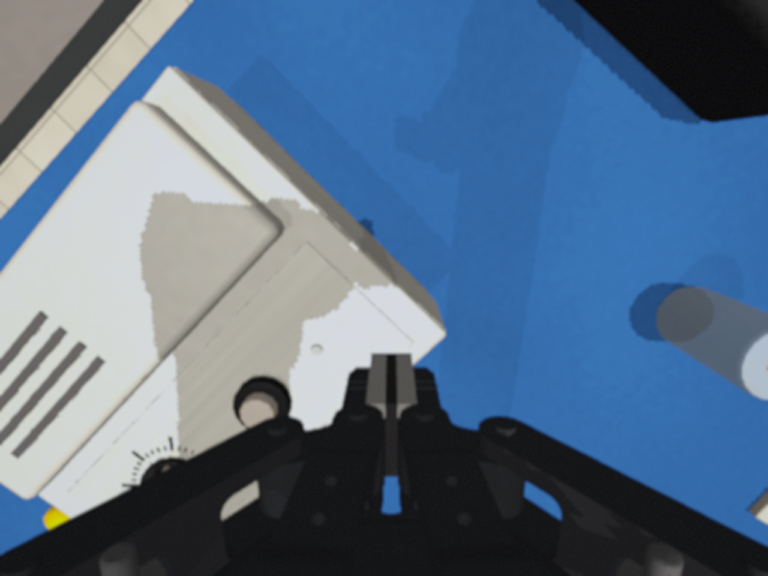

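View pics/top25.png

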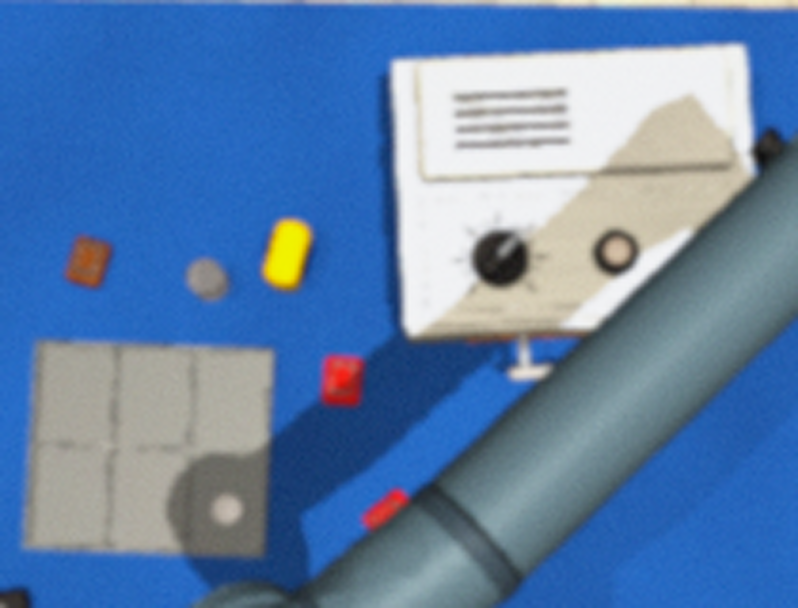

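View pics/side25.png

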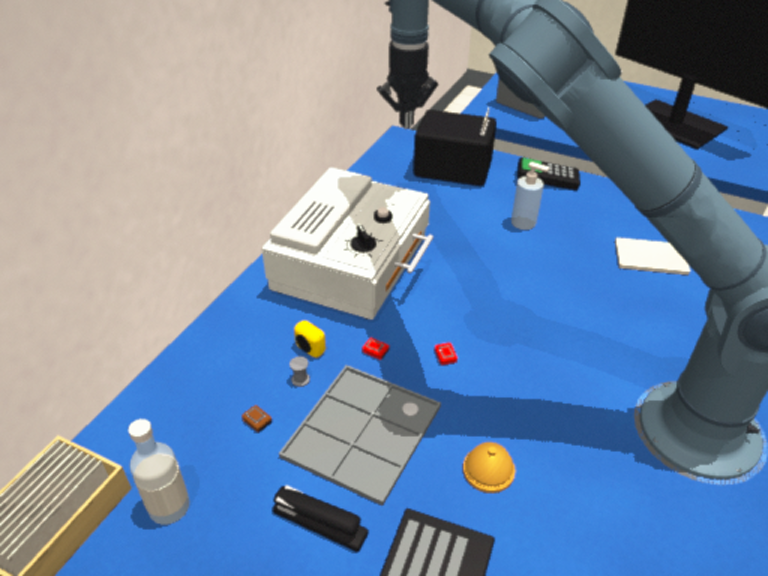

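Drawer is shut, the knob points at 20, the button is up, bystanders are in place, and the robot is clear.

```bash
python3 -c "
from station import env
print(env.hand_in())"
```

```text
the job is handed in; nothing more can be done
None
```

The job is done and handed in at about 56 s on the robot's clock (limit 210 s). The hand-in gives no verdict.

**What I did:**
- **Buckles:** I opened the drawer and moved all four silver buckles from the tray into one row on its floor. One buckle was knocked aside on the way, so I measured it again and picked it up at its new place.
- **Left alone:** The coat button, the red and brown look-alikes and the other things on the counter.
- **Closing and starting:** I pushed the drawer shut to its stop, turned the timer from about 2.5 to 20 minutes, and then pressed the start button until it bottomed out (12.7 N).

**Last checks:**
- **Drawer contents:** Before closing, the wrist picture showed four separate buckles lying flat. The networks confirmed three of them and did not report the fourth. Once the drawer was shut I could not look inside again.
- **Drawer:** The push ended against a hard stop (12 N), where I had worked out shut to be. The network put the handle there before the press. In the final top picture the arm hid part of it and the network's report was wrong, but the pictures still show the drawer shut.
- **Timer:** In the close-up after the turn, the pointer stood on the 20-minute mark.
- **Finish:** The start button looked raised again, the coat button was in its compartment, the bystanders that show in the pictures were in place, and the arm was touching nothing.

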